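# Hang the washed ink knives up to dry

## Robot

A 7-joint arm with a two-finger parallel gripper is mounted at the origin on the work surface; the furniture and walls round the work are solid. World frame = base frame: x ahead of the robot, y to its left, z up, the work surface at z = 0. Lengths are in m, angles in rad, forces in N, time in s.
With the tool pointing down it reaches from about 0.425 to 0.925 m from the base axis. Payload 6.8 kg.
Tool frame: the origin (TCP) lies at the very end of the fingers, on their centre line; the grasp point (between the pads) lies 19 mm behind it; z points along the fingers, y is the direction in which the jaws open and shut (so a half turn about z gives the same grasp; the last joint's range is limited). The gripper opens to 85 mm and grips with 20 to 120 N. Pads are 22 mm wide; open, the fingers measure 114 mm over their backs; the gripper's body (76 mm by 85 mm) begins 54 mm behind the grasp point. The pads swing forward as they close: fully open they stand 13 mm farther back than shut.
Start: joints at [-0.108, 0.477, 0.022, 1.555, -0.011, 1.109, -0.083], TCP at [0.675, 0, 0.231] pointing down, gripper open.
Joint ranges: [-2.96, 2.96], [-0.34, 2.1], [-1.41, 1.46], [0.24, 2.44], [-1.37, 4.51], [0.17, 1.92], [-2.96, 2.96]. Speed limits (rad/s): [2.39, 2.39, 3.14, 3.14, 3.14, 3.14, 3.14].

## Interface

Orientations are given as a unit quaternion [w, x, y, z].
In Python, from station import bot gives the robot as it stands.
- The arm moves only by the tool move_arm, never from a script. Its argument "commands" is text: rows parted by semicolons, each of 7 numbers parted by spaces: the opening, from 0 (shut) to 1 (fully open), then the shift along the tool's x, y, z in cm, then the turn, a rotation vector about the tool's x, y, z in degrees. In form: gripper tx ty tz rx ry rz; .... A call has 1 to 12 rows; each row shifts and turns the commanded pose from where the row before left it, along the tool's axes as they then stand; what a row does not reach is not made up. A row lasts 1/12 s, in which the tool goes at most 41.7 mm and 7.16 degrees, less where a joint would pass 70% of its speed; a pose out of reach is approached as far as the arm can. A call with a gripper value outside its range is refused whole. The fingers move at their own pace and stop on an object; "force" is the grip in N (left out, the last holds). Time passes only in rows, so rows that do not move let the fingers close. It gives the time, the measured TCP pose, the force and the opening at its end, in the units of the state.
- bot.get_obs(): the state, without advancing time (a new reading comes with each control period).
- bot.read_camera(name): name is "scene" or "side" or "wrist"; returns a dict with "img" (420x560x3 uint8, red, green, blue), "K" (3x3 intrinsics, pixels), "distortion" ([k1, k2, p1, p2, k3] as OpenCV has them; the pictures are not rectified), "rvec" (rotation vector, rad) and "tvec" (3), from world to camera coordinates, as OpenCV has them; the wrist camera has in their place "hand_eye" (4x4, takes a point from camera to tool coordinates, whose origin is the TCP and whose axes are the flange's). Camera axes: x right, y down, z forward; pixel columns grow to the right and rows downward; lengths in m; the calibration is good to about 2 mm. A picture is of the moment at which its call begins: read the wrist's pose just before it. There is no depth.
- bot.hand_in(): hands the job in, once; it reports no verdict.
The state is a dict: "t": time; "q": joint angles; "joint_vel": joint speeds; "joint_torque": joint torques, N m; "eef_pos": TCP position; "tool_rot": TCP orientation; "contact_force": force on the tool from outside, world axes, zero at the start; "torque": the same for the moment, N m; "gripper_width": opening from 0.0 (shut) to 1.0 (fully open).
Only numpy, scipy, OpenCV 4.12 (cv2) and the standard library are available. Lean on these libraries where they do the work, as an engineer would, in place of code of your own. Each camera call takes 0.05 s, during which the arm holds its last target. There are 200 camera calls.

## Task

The washed ink knives and scrapers were put away wet in the upper drawer of the small chest. Pull that drawer right out to its stop, hang every tool that is in it by its steel loop on the drying rack, one tool to a peg (any peg), and then push the drawer fully shut. Leave the ink roller, the rubbing disc and the paste pot where they are.

Things in the scene. Friction and masses are not known exactly. Their poses are not given: they have to be found in the camera images.
- chest: Low two-drawer bench chest of pale wood with brass handles, 255 deep x 420 wide x 170 mm high, fixed on the table. Origin: centre of its underside; x axis points from its front to its back, z up. Leave the lower drawer shut.
- chest_drawer0 (a joint): Upper drawer: 0 = shut (it may start up to 12 mm ajar), grows as it is pulled out, in m; stop at 0.210; slides with about 1 N of friction. The tools lie on its floor, 95 mm above the table, 210 x 378 mm inside, walls 53 mm high above the floor. They lie with their loops to the front; their blades come clear of the chest only when the drawer is fully out.
- chest_drawer0_handle (a point): Middle of the upper drawer's brass bar handle: round bar 11 mm thick, 120 mm long, level, 35 mm in front of the drawer front, 38 mm below the chest's top. Moves with the drawer. x axis points into the chest (the drawer pulls out along -x), y runs along the bar, z up.
- scraper_a_grip (a point): Handle's centre of the scraper with a pale wooden handle and a broad blade that flares to 56 mm. Rigid, 166 mm long, 0.11 kg, both faces alike; starts lying flat in the upper drawer (or is absent). Handle 76 x 26 x 16 mm, this point 8 mm above what it lies on. x axis runs along the tool to its hanging loop, y across the handle (26 mm), z through its thickness (16 mm). The 2.5 mm blade reaches 100 mm behind (-x).
- scraper_a_loop (a point): Centre of the opening of that tool's steel hanging loop at the handle's end, 50 mm from the handle's centre along +x: ring of 5 mm wire, opening 22 mm, outside 32 mm, lying in the tool's flat plane (same axes).
- knife_b_grip (a point): Handle's centre of the ink knife with a black handle and a 28 mm wide blade with a rounded tip. Rigid, 166 mm long, 0.11 kg, both faces alike; starts lying flat in the upper drawer (or is absent). Handle 76 x 26 x 16 mm, this point 8 mm above what it lies on. x axis runs along the tool to its hanging loop, y across the handle (26 mm), z through its thickness (16 mm). The 2.5 mm blade reaches 100 mm behind (-x).
- knife_b_loop (a point): Centre of the opening of that tool's steel hanging loop at the handle's end, 50 mm from the handle's centre along +x: ring of 5 mm wire, opening 22 mm, outside 32 mm, lying in the tool's flat plane (same axes).
- scraper_c_grip (a point): Handle's centre of the scraper with a red handle and a blade that flares to 42 mm. Rigid, 166 mm long, 0.11 kg, both faces alike; starts lying flat in the upper drawer (or is absent). Handle 76 x 26 x 16 mm, this point 8 mm above what it lies on. x axis runs along the tool to its hanging loop, y across the handle (26 mm), z through its thickness (16 mm). The 2.5 mm blade reaches 100 mm behind (-x).
- scraper_c_loop (a point): Centre of the opening of that tool's steel hanging loop at the handle's end, 50 mm from the handle's centre along +x: ring of 5 mm wire, opening 22 mm, outside 32 mm, lying in the tool's flat plane (same axes).
- knife_d_grip (a point): Handle's centre of the ink knife with a blue handle and a 30 mm wide blade with a rounded tip. Rigid, 166 mm long, 0.11 kg, both faces alike; starts lying flat in the upper drawer (or is absent). Handle 76 x 26 x 16 mm, this point 8 mm above what it lies on. x axis runs along the tool to its hanging loop, y across the handle (26 mm), z through its thickness (16 mm). The 2.5 mm blade reaches 100 mm behind (-x).
- knife_d_loop (a point): Centre of the opening of that tool's steel hanging loop at the handle's end, 50 mm from the handle's centre along +x: ring of 5 mm wire, opening 22 mm, outside 32 mm, lying in the tool's flat plane (same axes).
- rack: Drying rack: upright wooden board 340 wide x 280 mm high, fixed on the table, at the back of a drip tray that reaches 102 mm forward and is 20 mm high; four pegs leave the board's front 225 mm above the table, 80 mm apart. Origin at table height under the middle of the board's front face; x axis points into the board, z up.
- rackpeg1_mid (a point): Peg 1 of 4 (1 at the robot's left): steel, 8 mm thick, round tip, sloping 30 degrees up out of the front of the rack's board. Point on its axis 30 mm from the board; z axis points along the peg outward and up (tip at +30 mm, board at -30 mm), y is level along the board.
- rackpeg2_mid (a point): Peg 2 of 4 (1 at the robot's left): steel, 8 mm thick, round tip, sloping 30 degrees up out of the front of the rack's board. Point on its axis 30 mm from the board; z axis points along the peg outward and up (tip at +30 mm, board at -30 mm), y is level along the board.
- rackpeg3_mid (a point): Peg 3 of 4 (1 at the robot's left): steel, 8 mm thick, round tip, sloping 30 degrees up out of the front of the rack's board. Point on its axis 30 mm from the board; z axis points along the peg outward and up (tip at +30 mm, board at -30 mm), y is level along the board.
- rackpeg4_mid (a point): Peg 4 of 4 (1 at the robot's left): steel, 8 mm thick, round tip, sloping 30 degrees up out of the front of the rack's board. Point on its axis 30 mm from the board; z axis points along the peg outward and up (tip at +30 mm, board at -30 mm), y is level along the board.
- brayer_mid (a point): Bystander: ink roller with a wooden handle, 189 x 121 x 35 mm, lying on the table; point near its middle, 18 mm up.
- rubbing_disc_mid (a point): Bystander: round wooden rubbing disc with a knob, 108 mm across, 48 mm high; point at its centre, 24 mm up.
- paste_pot_mid (a point): Bystander: small pot with a red lid, 58 mm across, 50 mm high; point at its centre, 25 mm up.

How it is judged:
By the outcome, as a careful person would: the job done as asked, in the order asked, and still so for the second after the job is handed in, with the robot touching nothing.
Of scraper_a, knife_b, scraper_c, knife_d only 3 to 4 are there at a start; the rules pass over those that are not, and their reading is None.
At some moment in a run one of scraper_a, knife_b, scraper_c, knife_d may be knocked a few centimetres aside while the robot is not near it.
It also fails if it takes over 210 s, if anything falls off the work surface, if the arm or the gripper's body presses on something with over 40 N, if the wrist force passes 120 N, or if a joint passes its speed limit or range.

## Working session

There is one attempt and no reset: what is moved stays moved. The work goes in short steps, Python scripts to look and compute and a tool call to move; the robot and the scene stay as the last step left them, time stands still between calls to the robot, and variables do not carry over. Pictures are saved under pics/ and viewed, about 12 in all and at most 16, crops included, and the job is handed in when it is done.

Besides the shell and the picture viewer there is one more tool, called after "Request:" as name(argument=value, ...) on one line, values as JSON. move_arm: Moves the arm, as the interface text tells. Its arguments: {"type":"object","properties":{"commands":{"type":"string"},"force":{"type":"number"}},"required":["commands"]}

```bash
ls; mkdir -p pics
python3 - <<'E'
from station import bot
import cv2,numpy as np
print(bot.get_obs())
for n in("scene","side","wrist"):
    c=bot.read_camera(n); cv2.imwrite(f"pics/{n}0.png",c["img"][:,:,::-1])
    print(n,{k:np.round(v,4).tolist() for k,v in c.items() if k!="img"})
E
```

```text
pics
{'t': 0.0, 'q': array([-0.10805274,  0.47779581,  0.02233037,  1.55643695, -0.01148497,
        1.10929886, -0.08310415]), 'joint_vel': array([ 0.00023263, -0.00067759,  0.00051823,  0.00034665, -0.00079531,
        0.00087307, -0.00186029]), 'joint_torque': array([-5.45967814e-04, -5.96443820e+01,  1.60769675e+00, -2.81194621e+01,
        1.24063640e-02,  9.39900521e-03,  2.20753498e-05]), 'eef_pos': array([ 6.74415526e-01, -4.46426534e-05,  2.30334538e-01]), 'tool_rot': array([-5.87480924e-04,  7.07111667e-01,  7.07101316e-01, -6.88948403e-04]), 'contact_force': array([-0.85517426, -0.04960895,  0.58748722]), 'torque': array([0.04912052, 0.02378014, 0.03589072]), 'gripper_width': 0.9984214685179807}
scene {'K': [[458.5171, 0.0, 279.8794], [0.0, 458.5171, 209.7411], [0.0, 0.0, 1.0]], 'distortion': [-0.0709, 0.0, 0.0, 0.0, 0.0], 'rvec': [0.8479, -2.514, 1.0906], 'tvec': [0.4233, 0.3867, 1.1178]}
side {'K': [[442.1756, 0.0, 277.3683], [0.0, 442.1756, 204.8926], [0.0, 0.0, 1.0]], 'distortion': [0.0464, 0.0, 0.0, 0.0, 0.0], 'rvec': [1.6529, 1.5482, -0.8655], 'tvec': [-0.0152, -0.1869, 1.872]}
wrist {'K': [[377.4464, 0.0, 276.0723], [0.0, 377.4464, 210.6877], [0.0, 0.0, 1.0]], 'distortion': [-0.092, 0.0, 0.0, 0.0, 0.0], 'hand_eye': [[-0.0, -0.966, -0.2585, 0.0642], [1.0, 0.0002, -0.0009, 0.0004], [0.001, -0.2585, 0.966, -0.1423], [0.0, 0.0, 0.0, 1.0]]}
```

View pics/scene0.png

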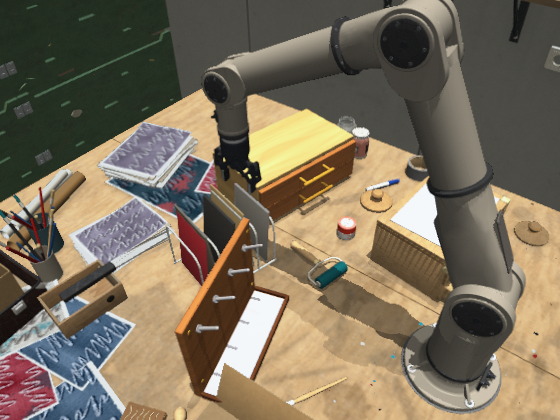

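View pics/side0.png

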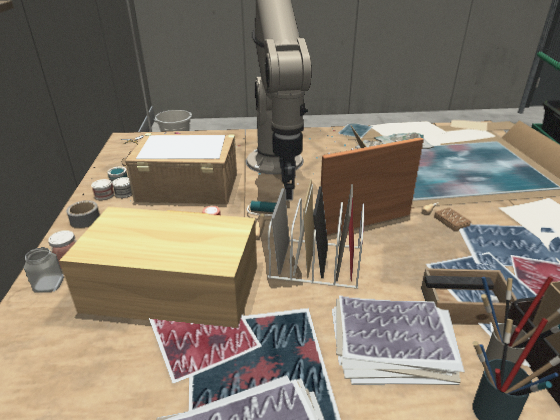

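```bash
cat > h.py <<'E'
from station import bot
import cv2,numpy as np
from scipy.spatial.transform import Rotation as R
np.set_printoptions(precision=4,suppress=True)
def tool():
    o=bot.get_obs(); w,x,y,z=o["tool_rot"]; return R.from_quat([x,y,z,w]).as_matrix(),np.array(o["eef_pos"])
def cam(n):
    if n=="wrist":
        Rt,p=tool(); c=bot.read_camera(n); H=np.array(c["hand_eye"]); M=Rt@H[:3,:3]; C=Rt@H[:3,3]+p
    else:
        c=bot.read_camera(n); M=cv2.Rodrigues(np.array(c["rvec"]))[0].T; C=-M@np.array(c["tvec"]).ravel()
    c["M"],c["C"]=M,C; c["bgr"]=np.ascontiguousarray(c["img"][:,:,::-1]); return c
def ray(c,uv):
    n=cv2.undistortPoints(np.array(uv,float).reshape(-1,1,2),np.array(c["K"]),np.array(c["distortion"]))[:,0]
    d=np.c_[n,np.ones(len(n))]@c["M"].T; return c["C"],d/np.linalg.norm(d,axis=1)[:,None]
def onz(c,uv,z):
    C,d=ray(c,uv); return C+d*((z-C[2])/d[:,2])[:,None]
def proj(c,P):
    P=np.array(P,float).reshape(-1,3); X=(P-c["C"])@c["M"]
    return cv2.projectPoints(X,np.zeros(3),np.zeros(3),np.array(c["K"]),np.array(c["distortion"]))[0][:,0]
def delta(P):  # world vector -> tool axes cm
    return tool()[0].T@np.array(P)*100
E
python3 - <<'E'
from h import *
s=cam("scene"); d=cam("side")
print(s["C"],d["C"])
print("side top z.17\n",onz(d,[(112,207),(257,220),(72,262),(245,272)],.17))
print("scene top\n",onz(s,[(306,110),(355,137),(257,187)],.17))
print("board bottom/tray corner z0/.02\n",onz(s,[(205,397),(289,296)],.02))
print("board top z.28",onz(s,[(249,220),(178,331)],.28), onz(d,[(323,155),(423,140)],.28))
print("handle z.132",onz(s,[(302,181),(333,165)],.132))
print("peg base/tips", onz(s,[(244,248),(229,272),(213,300),(196,329)],.225),onz(s,[(262,245),(248,270),(231,298),(213,328)],.255))
print("pot,roller",onz(s,[(347,228),(330,274),(295,245)],.03))
cv2.imwrite("pics/z1.png",np.hstack([cv2.resize(s["bgr"][90:240,195:395],None,fx=3,fy=3,interpolation=2)]))
cv2.imwrite("pics/z2.png",np.hstack([cv2.resize(s["bgr"][200:400,160:360],None,fx=3,fy=3,interpolation=2)]))
E
```

```text
[-0.0187  0.69    1.0496] [ 1.6844 -0.0825  0.834 ]
side top z.17
 [[ 0.6017 -0.4857  0.17  ]
 [ 0.6968 -0.0813  0.17  ]
 [ 0.8409 -0.5166  0.17  ]
 [ 0.9068 -0.1133  0.17  ]]
scene top
 [[ 0.8277 -0.542   0.17  ]
 [ 0.5907 -0.4957  0.17  ]
 [ 0.689  -0.0921  0.17  ]]
board bottom/tray corner z0/.02
 [[0.4221 0.4302 0.02  ]
 [0.4402 0.081  0.02  ]]
board top z.28 [[0.5366 0.1127 0.28  ]
 [0.4458 0.432  0.28  ]] [[0.5396 0.1154 0.28  ]
 [0.4602 0.4333 0.28  ]]
handle z.132 [[ 0.6242 -0.2335  0.132 ]
 [ 0.5908 -0.3619  0.132 ]]
peg base/tips [[0.5223 0.1535 0.225 ]
 [0.5008 0.2314 0.225 ]
 [0.4755 0.3116 0.225 ]
 [0.4526 0.3871 0.225 ]] [[0.4748 0.1402 0.255 ]
 [0.4517 0.2181 0.255 ]
 [0.4305 0.2984 0.255 ]
 [0.4098 0.3755 0.255 ]]
pot,roller [[ 0.447  -0.2312  0.03  ]
 [ 0.3886 -0.0445  0.03  ]
 [ 0.5347 -0.0753  0.03  ]]
```

View pics/z1.png

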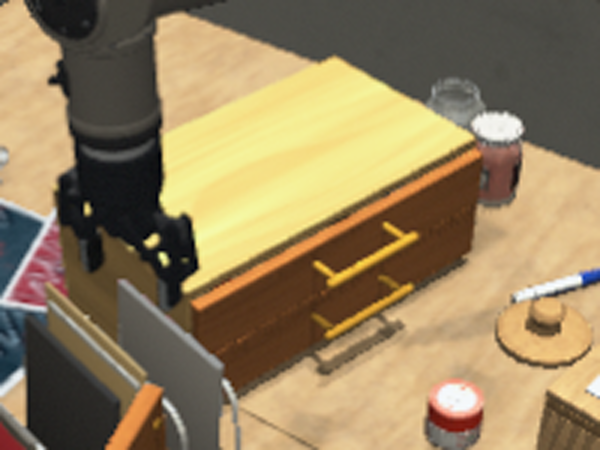

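View pics/z2.png

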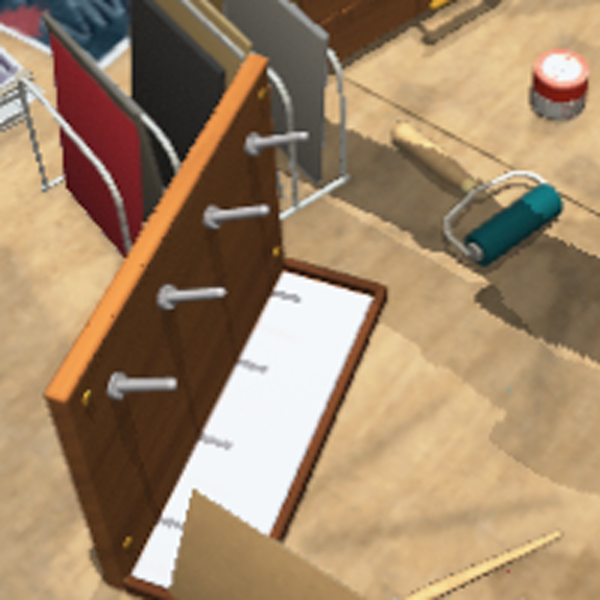

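Run:
```python
from h import *
s=cam("scene")
P=onz(s,[(305.3,184.),(334,169.)],.132); print(P,P.mean(0),np.linalg.norm(P[1]-P[0]))
print("z2 pegs: bases,tips")
f=lambda L:[(160+u/3,200+v/3) for u,v in L]
print(onz(s,f([(250,144),(210,217),(165,297),(116,386)]),.225)); print(onz(s,f([(307,135),(268,210),(224,292),(175,383)]),.255))
print("box",onz(s,[(432,190),(375,225),(448,298)],.1))
```

```text
[[ 0.6072 -0.2275  0.132 ]
 [ 0.5766 -0.3458  0.132 ]] [ 0.5919 -0.2866  0.132 ] 0.12211831047148135
z2 pegs: bases,tips
[[0.5236 0.1545 0.225 ]
 [0.4982 0.2308 0.225 ]
 [0.4738 0.307  0.225 ]
 [0.4487 0.3831 0.225 ]]
[[0.4742 0.1397 0.255 ]
 [0.4493 0.2163 0.255 ]
 [0.4254 0.2924 0.255 ]
 [0.4018 0.3684 0.255 ]]
box [[ 0.2866 -0.4775  0.1   ]
 [ 0.3556 -0.2278  0.1   ]
 [ 0.0775 -0.107   0.1   ]]
```

Request:
move_arm(commands="0.3 -3.6 -1.0 0 0 0 0;0.3 -3.6 -1.0 0 0 0 0;0.3 -3.6 -1.0 0 0 0 0;0.3 -3.6 -1.0 0 0 0 0;0.3 -3.6 -1.0 0 0 0 0;0.3 -3.6 -1.0 0 0 0 0;0.3 -3.6 -1.0 0 0 0 0;0.3 -3.4 -1.2 0 0 0 0;0.3 0 0 0 0 0 7;0.3 0 0 0 0 0 7;0.3 0 0 0 0 0 0;0.3 0 0 0 0 0 0", force=40)

```text
t: 1.3
eef_pos: [0.5931, -0.2856, 0.2312]
tool_rot: [-0.0, 0.787, 0.617, -0.0]
contact_force: [0.3, -0.3, -0.3]
gripper_width: 0.302
```

Run:
```python
from h import *
s=cam("scene");d=cam("side")
for z in (.06,.08,.1,.12,.14): P=onz(s,[(375,225)],z); print(z,P,proj(d,P))
w=cam("wrist"); cv2.imwrite("pics/w1.png",w["bgr"])
print(proj(w,onz(s,[(305.3,184.),(334,169.)],.132)))
print(tool())
```

```text
0.06 [[ 0.3713 -0.2665  0.06  ]] [[201.642  195.7827]]
0.08 [[ 0.3635 -0.2472  0.08  ]] [[206.9758 189.3534]]
0.1 [[ 0.3556 -0.2278  0.1   ]] [[212.3271 182.8998]]
0.12 [[ 0.3477 -0.2085  0.12  ]] [[217.6966 176.421 ]]
0.14 [[ 0.3398 -0.1892  0.14  ]] [[223.0847 169.9162]]
[[275.0791 118.602 ]
 [272.7853 295.908 ]]
(array([[ 0.2382,  0.9712,  0.    ],
       [ 0.9712, -0.2382,  0.0003],
       [ 0.0003, -0.    , -1.    ]]), array([ 0.5933, -0.2852,  0.2312]))
```

View pics/w1.png

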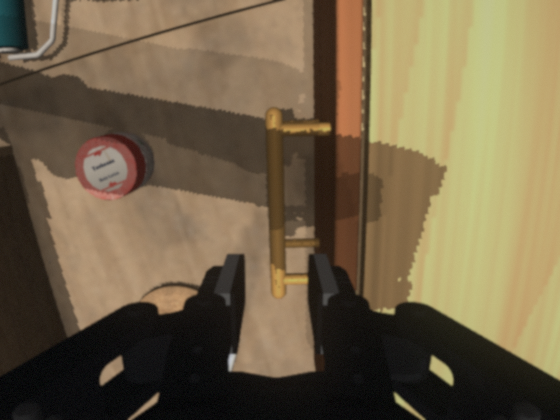

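Run:
```python
from h import *
w=cam("wrist")
P=onz(w,[(274,112),(279,296)],.132); print(P,P.mean(0),np.degrees(np.arctan2(*(P[0]-P[1])[:2])))
Q=onz(w,[(365,10),(366,100),(363,200),(357,310)],.17); print(Q,np.degrees(np.arctan2(*(Q[0]-Q[-1])[:2])))
Rt,p=tool(); print(Rt.T@(P.mean(0)-p)*100)
```

```text
[[ 0.6076 -0.2235  0.132 ]
 [ 0.5808 -0.3469  0.132 ]] [ 0.5942 -0.2852  0.132 ] 12.256105370788616
[[ 0.6645 -0.1848  0.17  ]
 [ 0.6562 -0.2286  0.17  ]
 [ 0.6446 -0.2813  0.17  ]
 [ 0.629  -0.3481  0.17  ]] 12.272224418909676
[0.0352 0.0833 9.9307]
```

Request:
move_arm(commands="0.3 0 0.1 3 0 0 -1.5;0.3 0 0 3.5 0 0 0;0.3 0 0 3 0 0 0;0.3 0 0 1.8 0 0 0;0.3 0 0 0 0 0 0;0 0 0 0 0 0 0;0 0 0 0 0 0 0;0 0 0 0 0 0 0;0 0 0 0 0 0 0;0 0 0 0 0 0 0", force=40)

```text
t: 2.33
eef_pos: [0.5938, -0.2858, 0.1181]
tool_rot: [-0.0, 0.78, 0.626, -0.0]
contact_force: [0.5, -0.4, -4.8]
gripper_width: 0.11
```

Request:
move_arm(commands="0 0 -1 0 0 0 0;0 0 -1.5 0 0 0 0;0 0 -1.7 0 0 0 0;0 0 -1.7 0 0 0 0;0 0 -1.7 0 0 0 0;0 0 -1.7 0 0 0 0;0 0 -1.7 0 0 0 0;0 0 -1.7 0 0 0 0;0 0 -1.7 0 0 0 0;0 0 -1.7 0 0 0 0;0 0 -1.5 0 0 0 0;0 0 -1 0 0 0 0")

```text
t: 3.33
eef_pos: [0.4102, -0.246, 0.118]
tool_rot: [-0.0, 0.78, 0.626, -0.001]
contact_force: [0.5, -3.1, -11.0]
gripper_width: 0.108
```

Request:
move_arm(commands="0 0 -0.5 0 0 0 0;0 0 -0.4 0 0 0 0;0 0 -0.3 0 0 0 0;0 0 0 0 0 0 0")

```text
t: 3.67
eef_pos: [0.3999, -0.2438, 0.1181]
tool_rot: [-0.0, 0.78, 0.626, -0.001]
contact_force: [-1.8, -4.8, -11.0]
gripper_width: 0.109
```

Run:
```python
from h import *
d=cam("scene"); cv2.imwrite("pics/s2.png",cv2.resize(d["bgr"][100:320,180:460],None,fx=2.7,fy=2.7,interpolation=2))
print(bot.get_obs()["q"])
```

```text
[ 0.3056  0.2972  0.1263  2.1468 -0.0562  0.7016  0.2508]
```

View pics/s2.png

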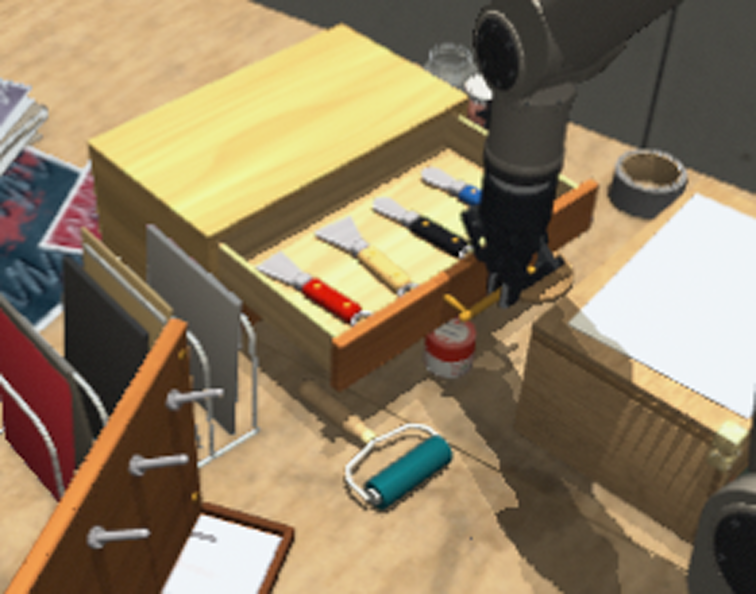

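Request:
move_arm(commands="0 0 -0.4 0 0 0 0;0 0 -0.4 0 0 0 0;0 0 -0.4 0 0 0 0;0 0 0 0 0 0 0")

```text
t: 4.05
eef_pos: [0.3891, -0.2414, 0.1181]
tool_rot: [0.001, 0.78, 0.626, -0.0]
contact_force: [-0.3, -6.4, -15.3]
gripper_width: 0.111
```

Request:
move_arm(commands="0 0 -0.3 0 0 0 0;0 0 -0.3 0 0 0 0;0 0 0 0 0 0 0")

```text
t: 4.3
eef_pos: [0.3891, -0.2414, 0.1183]
tool_rot: [0.006, 0.779, 0.626, 0.003]
contact_force: [18.4, -11.0, -39.1]
gripper_width: 0.112
```

Request:
move_arm(commands="0 0 0.6 0 0 0 0;0 0 0 0 0 0 0;0.3 0 0 0 0 0 0;0.3 0 0 0 0 0 0;0.3 0 0 0 0 0 0;0.3 0 0 0 0 0 0;0.3 0 0 -3 0 0 0;0.3 0 0 -4 0 0 0;0.3 0 0 -4 0 0 0;0.3 0 0 -4 0 0 0;0.3 0 3 0 0 0 0;0.3 0 3 0 0 0 0")

```text
t: 5.3
eef_pos: [0.4494, -0.2546, 0.2729]
tool_rot: [0.004, 0.78, 0.626, 0.003]
contact_force: [-0.3, -0.1, 0.8]
gripper_width: 0.3
```

Request:
move_arm(commands="0.5 0 1 0 0 0 -7;0.5 0 1 0 0 0 -7;0.5 0 1 0 0 0 -7;0.5 0 0 0 0 0 -7;0.5 0 0 0 0 0 -7;0.5 0 0 0 0 0 -7;0.5 0 0 0 0 0 -7;0.5 0 0 0 0 0 -7;0.5 0 0 0 0 0 -7;0.5 0 0 0 0 0 -7;0.5 0 0 0 0 0 -7;0.5 0 0 0 0 0 -7")

```text
t: 6.3
eef_pos: [0.4775, -0.2563, 0.2688]
tool_rot: [0.0, 0.158, 0.987, 0.0]
contact_force: [-0.5, -0.4, -0.1]
gripper_width: 0.497
```

Request:
move_arm(commands="0.5 0 0 -2 0 0 -6;0.5 0 0 -2 0 0 0;0.5 0 0 0 0 0 0;0.5 0 0 0 0 0 0")

```text
t: 6.63
eef_pos: [0.478, -0.2567, 0.3098]
tool_rot: [0.002, 0.109, 0.994, -0.0]
contact_force: [0.8, 0.6, -0.5]
gripper_width: 0.496
```

```bash
cat >> h.py <<'E'
HUE={"red":lambda h,s,v:((h<6)|(h>174))&(s>170)&(v>70),"blue":lambda h,s,v:(h>100)&(h<125)&(s>140)&(v>60),
 "black":lambda h,s,v:(v<45),"pale":lambda h,s,v:(h>12)&(h<28)&(s>60)&(v>150)}
def handles(c,z=.111,skip=()):
    """handle blobs: pixels cast on plane z (handle tops); keep 76x26-like blobs"""
    H=cv2.cvtColor(c["bgr"],cv2.COLOR_BGR2HSV).astype(int); h,s,v=H[...,0],H[...,1],H[...,2]
    for n,f in HUE.items():
        m=cv2.morphologyEx(f(h,s,v).astype(np.uint8),cv2.MORPH_OPEN,np.ones((3,3)))
        for k in cv2.findContours(m,cv2.RETR_EXTERNAL,cv2.CHAIN_APPROX_NONE)[0]:
            if cv2.contourArea(k)<150: continue
            P=onz(c,k[:,0],z)[:,:2]; (cx,cy),(a,b),_=r=cv2.minAreaRect((P*1000).astype(np.float32))
            if 50<max(a,b)<100 and 15<min(a,b)<40:
                B=cv2.boxPoints(r); e=max((B[1]-B[0],B[2]-B[1]),key=np.linalg.norm); e=e/np.linalg.norm(e); e*=-np.sign(e[0])
                print(n,"c",np.array([cx,cy])/1000,"size",round(max(a,b)),round(min(a,b)),"dir",np.degrees(np.arctan2(e[1],e[0])).round(1),"px",k[:,0].mean(0).round())
E
python3 - <<'E'
from h import *
print(tool(),bot.get_obs()["q"])
w=cam("wrist"); cv2.imwrite("pics/w2.png",w["bgr"]); handles(w)
print("scene"); handles(cam("scene"))
E
```

```text
(array([[-0.9762,  0.2167,  0.0031],
       [ 0.2167,  0.9762, -0.001 ],
       [-0.0033, -0.0003, -1.    ]]), array([ 0.478 , -0.2567,  0.3098])) [ 0.4319  0.1919 -0.0627  1.774   0.0127  1.1728  1.7178]
red c [ 0.548  -0.1468] size 70 22 dir 173.2 px [405. 227.]
pale c [ 0.2833 -0.4222] size 72 17 dir -106.6 px [44.  9.]
scene
```

View pics/w2.png

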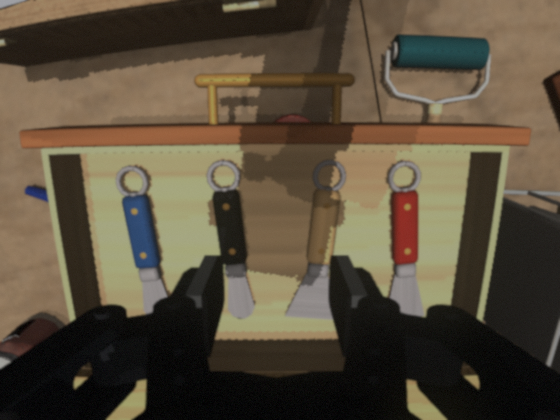

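Run:
```python
from h import *
w=cam("wrist"); 
L=onz(w,[(132,181),(223,176),(329,176),(405,177)],.103);G=onz(w,[(141,231.5),(230,228),(323,226),(405,228)],.111)
Rt,p=tool()
for n,l,g in zip("blue black pale red".split(),L,G):
    e=l-g; a=np.degrees(np.arctan2(e[1],e[0])); print(n,"loop",l,"grip",g,"dist",np.linalg.norm(e[:2]),"dir",a, "turn_z tool", -(a-np.degrees(np.arctan2(Rt[1,0],Rt[0,0]))), "shift cm",Rt.T@(np.r_[g[:2],.098]-p)*100)
```

```text
blue loop [ 0.4463 -0.39    0.103 ] grip [ 0.4942 -0.3933  0.111 ] dist 0.04806061899127729 dir 176.02959332681888 turn_z tool -8.529686767425261 shift cm [ -4.68   -13.0084  20.9591]
black loop [ 0.4608 -0.3043  0.103 ] grip [ 0.5092 -0.3089  0.111 ] dist 0.048597234996569906 dir 174.5748452922458 turn_z tool -7.074938732852189 shift cm [-4.3126 -4.4397 20.962 ]
pale loop [ 0.4822 -0.2078  0.103 ] grip [ 0.5262 -0.2229  0.111 ] dist 0.04653959967918221 dir 161.18057434193148 turn_z tool 6.319332217462147 shift cm [-4.1171  4.3283 20.9649]
red loop [ 0.4984 -0.1377  0.103 ] grip [ 0.5454 -0.1465  0.111 ] dist 0.04777905143136893 dir 169.30476693038437 turn_z tool -1.8048603709907525 shift cm [-4.333  12.1926 20.967 ]
```

Request:
move_arm(commands="0.5 -1.4 4 0 0 0 -1.8;0.5 -1.4 4 0 0 0 0;0.5 -1.5 4 0 0 0 0;0.5 0 0 4 0 0 0;0.5 0 0 4 0 0 0;0.5 0 0 4 0 0 0;0.5 0 0 3 0 0 0;0.5 0 0 0 0 0 0")

```text
t: 7.45
eef_pos: [0.5365, -0.1483, 0.1514]
tool_rot: [-0.006, 0.093, 0.996, 0.001]
contact_force: [-1.5, 0.3, -0.7]
gripper_width: 0.502
```

Run:
```python
from h import *
Rt,p=tool();print(p,Rt.T@(np.r_[.5454,-.1465,.098]-p)*100)
w=cam("wrist"); cv2.imwrite("pics/w3.png",w["bgr"]);print(proj(w,[[.5454,-.1465,.111],[.4984,-.1377,.103]]))
```

```text
[ 0.5365 -0.1483  0.1514] [-0.9055  0.3414  5.3286]
[[284.609  257.0382]
 [284.671  162.8691]]
```

View pics/w3.png

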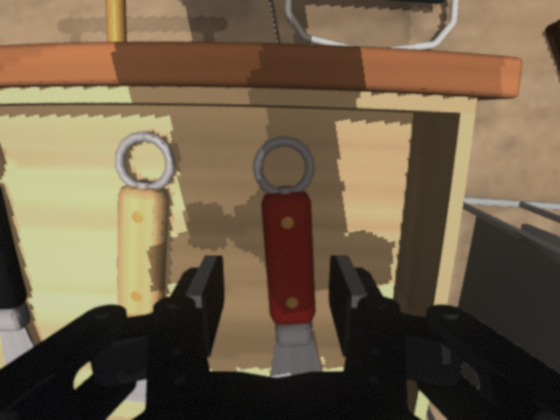

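Request:
move_arm(commands="0.5 -0.9 0.4 2 0 0 -2.5;0.5 0 0 2 0 0 0;0.5 0 0 1.3 0 0 0;0.5 0 0 0 0 0 0;0 0 0 0 0 0 0;0 0 0 0 0 0 0;0 0 0 0 0 0 0;0 0 0 0 0 0 0;0 0 0 0 0 0 0;0 0 0 0 0 0 0", force=60)

```text
t: 8.33
eef_pos: [0.5529, -0.1476, 0.1076]
tool_rot: [0.002, 0.072, 0.997, -0.0]
contact_force: [-0.1, -0.0, 7.2]
gripper_width: 0.272
```

Request:
move_arm(commands="0 0 0 0 0 0 0;0 0 0 0 0 0 0")

```text
t: 8.5
eef_pos: [0.5529, -0.1475, 0.1076]
tool_rot: [0.002, 0.072, 0.997, -0.0]
contact_force: [-1.4, 1.3, 7.8]
gripper_width: 0.269
```

Run:
```python
from h import *
o=bot.get_obs();print(o)
w=cam("wrist"); cv2.imwrite("pics/w4.png",w["bgr"])
```

```text
{'t': 8.5, 'q': array([ 0.2636,  0.4602, -0.1428,  1.9074,  0.0907,  0.7761,  1.4985]), 'joint_vel': array([-0.0007,  0.0007, -0.0018,  0.0011,  0.0019, -0.0002, -0.0006]), 'joint_torque': array([  0.0561, -48.4257,  -0.4519, -20.031 ,   0.0855,  -0.2436,
         0.0058]), 'eef_pos': array([ 0.5529, -0.1475,  0.1076]), 'tool_rot': array([ 0.002 ,  0.0716,  0.9974, -0.0002]), 'contact_force': array([-1.4436,  1.2969,  7.8116]), 'torque': array([ 0.0926,  0.1954, -0.0353]), 'gripper_width': 0.2688538334361455}
```

View pics/w4.png

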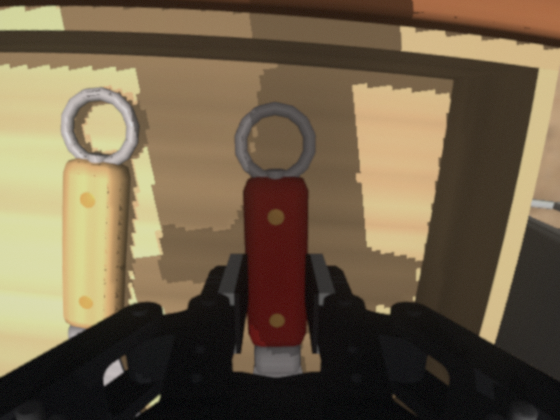

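Request:
move_arm(commands="0.5 0 0 0 0 0 0;0.5 0 0 0 0 0 0;0.5 0.7 0 0 0 0 0;0.5 0 0 0.9 0 0 0;0.5 0 0 0 0 0 0;0.5 0 0 0 0 0 0;0 0 0 0 0 0 0;0 0 0 0 0 0 0;0 0 0 0 0 0 0;0 0 0 0 0 0 0;0 0 0 0 0 0 0;0 0 0 0 0 0 0")

```text
t: 9.55
eef_pos: [0.5445, -0.1462, 0.0964]
tool_rot: [0.0, 0.071, 0.997, 0.0]
contact_force: [0.3, 0.3, -0.2]
gripper_width: 0.288
```

Request:
move_arm(commands="0 0 0 -2 0 0 0;0 0 0 -4 0 0 0;0 0 0 -4 0 0 0;0 0 0 -4 0 0 0;0 0 0 -4 0 0 0;0 0 0 -2 0 0 0;0 0 0 0 0 0 7;0 0 0 0 0 0 7;0 0 0 0 0 0 7;0 0 0 0 0 0 7;0 0 0 0 0 0 7;0 0 0 0 0 0 7")

```text
t: 10.55
eef_pos: [0.5438, -0.1462, 0.2959]
tool_rot: [-0.0, 0.427, 0.904, -0.0]
contact_force: [-0.8, -0.3, -1.0]
gripper_width: 0.289
```

Request:
move_arm(commands="0 0 0 0 0 0 7;0 0 0 0 0 0 7;0 0 0 0 0 0 7;0 0 0 0 0 0 7;0 0 0 0 0 0 7;0 0 0 0 0 0 7;0 0 0 0 0 0 7;0 0 0 0 0 0 7;0 0 0 0 0 0 7;0 0 0 0 0 0 7;0 0 0 0 0 0 7;0 0 0 0 0 0 7")

```text
t: 11.55
eef_pos: [0.5439, -0.1462, 0.2959]
tool_rot: [-0.0, 0.922, 0.386, -0.0]
contact_force: [0.3, 0.5, -0.8]
gripper_width: 0.287
```

```bash
cat >> h.py <<'E'
B={4:[.5236,.1545],3:[.4982,.2308],2:[.4738,.3070],1:[.4487,.3831]}
ya=np.radians(17.9)
def setyaw(y): 
    global ya; ya=y
def hang(n,pitch,s,off=(.05,0,-.0066)):
    """TCP pose with loop centre on peg n at s m from board; pitch (deg) from straight down"""
    rx=np.array([np.cos(ya),np.sin(ya),0]); up=np.array([0,0,1.]); t=np.radians(pitch)
    z=-up*np.cos(t)+rx*np.sin(t); x=rx*np.cos(t)+up*np.sin(t); Rh=np.c_[x,np.cross(z,x),z]
    L=np.r_[B[n],.225]+s*(-rx*np.cos(np.pi/6)+up*.5)
    return Rh,L-Rh@np.array(off)
def to(n,pitch,s,off=(.05,0,-.0066)):
    Rt,p=tool(); Rh,q=hang(n,pitch,s,off)
    print("peg",n,"s",s,"now",p,"target",q,"shift",Rt.T@(q-p)*100,"turn",R.from_matrix(Rt.T@Rh).as_rotvec(degrees=True))
E
python3 - <<'E'
from h import *
b=np.array([B[i] for i in (4,3,2,1)]); d=b[3]-b[0]; print("rack yaw",np.degrees(np.arctan2(-d[0],d[1])))
o=bot.get_obs();print(o["q"],o["gripper_width"])
to(4,0,.1);to(4,45,.09);to(4,45,.03);to(1,45,.09)
E
```

```text
rack yaw 18.14120413732754
[ 0.0318  0.2356  0.1447  1.7563 -0.0369  1.1532 -0.59  ] 0.2869021574654711
peg 4 s 0.1 now [ 0.5439 -0.1462  0.2959] target [0.3936 0.1125 0.2684] shift [  7.8934 -28.8546   2.7702] turn [-0.0371  0.0376 27.55  ]
peg 4 s 0.09 now [ 0.5439 -0.1462  0.2959] target [0.4202 0.1211 0.23  ] shift [ 10.3752 -27.5578   6.6102] turn [-10.8501  44.1492  26.0949]
peg 4 s 0.03 now [ 0.5439 -0.1462  0.2959] target [0.4697 0.1371 0.2   ] shift [ 14.9836 -25.1521   9.6061] turn [-10.8501  44.1492  26.0949]
peg 1 s 0.09 now [ 0.5439 -0.1462  0.2959] target [0.3453 0.3497 0.23  ] shift [ 21.4117 -48.9325   6.6216] turn [-10.8501  44.1492  26.0949]
```

Request:
move_arm(commands="0 0 0 0 0 0 6.9;0 0 0 0 0 0 6.9;0 0 0 0 0 0 6.9;0 0 0 0 0 0 6.9;0 -0.9 -3.6 -0.4 0 0 0;0 -0.9 -3.6 -0.4 0 0 0;0 -0.9 -3.6 -0.4 0 0 0;0 -0.9 -3.6 -0.4 0 0 0;0 -0.9 -3.6 -0.4 0 0 0;0 -0.9 -3.6 -0.4 0 0 0;0 -0.9 -3.6 -0.4 0 0 0;0 -0.9 -3.6 -0.4 0 0 0")

```text
t: 12.55
eef_pos: [0.3843, 0.1059, 0.3284]
tool_rot: [0.0, 0.987, 0.158, 0.0]
contact_force: [1.3, 0.7, -0.1]
gripper_width: 0.29
```

Request:
move_arm(commands="0 0 0 0 0 7 0;0 0 0 0 0 7 0;0 0 0 0 0 7 0;0 0 0 0 0 7 0;0 0 0 0 0 7 0;0 0 0 0 0 7 0;0 0 0 0 0 0 0;0 0 0 0 0 0 0;0 0 0 0 0 0 0")

```text
t: 13.3
eef_pos: [0.416, 0.1138, 0.3133]
tool_rot: [-0.056, 0.937, 0.151, 0.311]
contact_force: [-0.3, 1.2, -0.2]
gripper_width: 0.282
```

Run:
```python
from h import *
o=bot.get_obs();print(o["q"],o["gripper_width"])
to(4,42,.09);to(4,42,.03)
w=cam("wrist"); cv2.imwrite("pics/w5.png",w["bgr"]); Rt,p=tool()
print("loop px",proj(w,[p+Rt@np.array([.05,0,-.0066])]))
rx=np.array([np.cos(ya),np.sin(ya),0])
for n in (4,3): print(n,proj(w,[np.r_[B[n],.225]+s*(-rx*np.cos(np.pi/6)+[0,0,.5]) for s in (0,.06)]))
```

```text
[-0.04   -0.3365 -0.3176  2.3951 -0.195   0.4287 -1.4747] 0.28204614017436497
peg 4 s 0.09 now [0.416  0.1138 0.3133] target [0.4183 0.1205 0.2316] shift [-4.5615 -0.4798  6.7924] turn [-0.8739  5.1447  0.15  ]
peg 4 s 0.03 now [0.416  0.1138 0.3133] target [0.4677 0.1365 0.2016] shift [-2.2033 -0.3886 12.3088] turn [-0.8739  5.1447  0.15  ]
loop px [[271.8632 150.7707]]
4 [[269.9932 146.1785]
 [267.2253 193.2296]]
3 [[162.8693 147.0871]
 [138.6736 193.7067]]
```

View pics/w5.png

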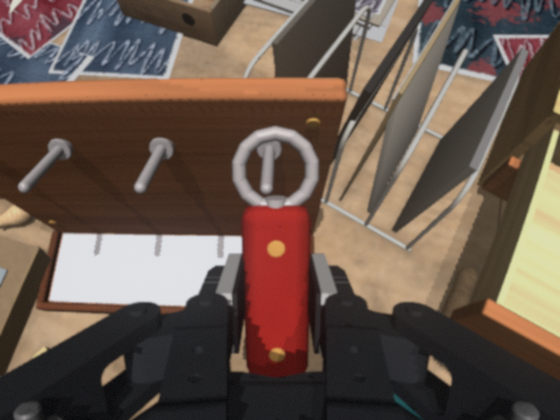

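Run:
```python
from h import *
off=(.0437,.0015,-.0066)
for s in (.085,.03,.015): to(4,36,s,off)
```

```text
peg 4 s 0.085 now [0.4166 0.1143 0.314 ] target [0.4231 0.1236 0.2365] shift [-3.9355 -0.5954  6.7512] turn [-0.8915 -0.9616  0.2294]
peg 4 s 0.03 now [0.4166 0.1143 0.314 ] target [0.4685 0.1383 0.209 ] shift [-1.7833 -0.5082 11.8119] turn [-0.8915 -0.9616  0.2294]
peg 4 s 0.015 now [0.4166 0.1143 0.314 ] target [0.4808 0.1423 0.2015] shift [-1.1963 -0.4844 13.1921] turn [-0.8915 -0.9616  0.2294]
```

Request:
move_arm(commands="0 -2 -0.3 0 -0.9 -1 0.2;0 -1.9 -0.3 0 0 0 0;0 0 0 2 0 0 0;0 0 0 2 0 0 0;0 0 0 1.8 0 0 0;0 0 0 1 0 0 0;0 0 0 0 0 0 0;0 0 0 0 0 0 0;0 0 0 0 0 0 0")

```text
t: 14.1
eef_pos: [0.4384, 0.1257, 0.2368]
tool_rot: [-0.048, 0.941, 0.149, 0.302]
contact_force: [0.5, 0.6, -0.5]
gripper_width: 0.283
```

Run:
```python
from h import *
print(bot.get_obs()["q"])
off=(.0437,.0015,-.0066)
for s in (.085,.03,.015): to(4,36,s,off)
s=cam("scene");w=cam("wrist")
cv2.imwrite("pics/c6.png",np.hstack([cv2.resize(s["bgr"][210:350,180:320],(420,420),interpolation=2),w["bgr"][40:320,150:430][:, :380]] if 0 else [cv2.resize(s["bgr"][210:350,180:320],(400,400),interpolation=2),cv2.resize(w["bgr"][60:260,170:370],(400,400),interpolation=2)]))
```

```text
[ 0.4738 -0.1527 -0.8395  2.4326 -0.332   0.201  -1.3487]
peg 4 s 0.085 now [0.4384 0.1257 0.2368] target [0.4231 0.1236 0.2365] shift [-1.248  -0.2767 -0.8559] turn [-0.0207  0.4552  0.0478]
peg 4 s 0.03 now [0.4384 0.1257 0.2368] target [0.4685 0.1383 0.209 ] shift [ 1.0289 -0.273   4.1507] turn [-0.0207  0.4552  0.0478]
peg 4 s 0.015 now [0.4384 0.1257 0.2368] target [0.4808 0.1423 0.2015] shift [ 1.6499 -0.272   5.5161] turn [-0.0207  0.4552  0.0478]
```

View pics/c6.png

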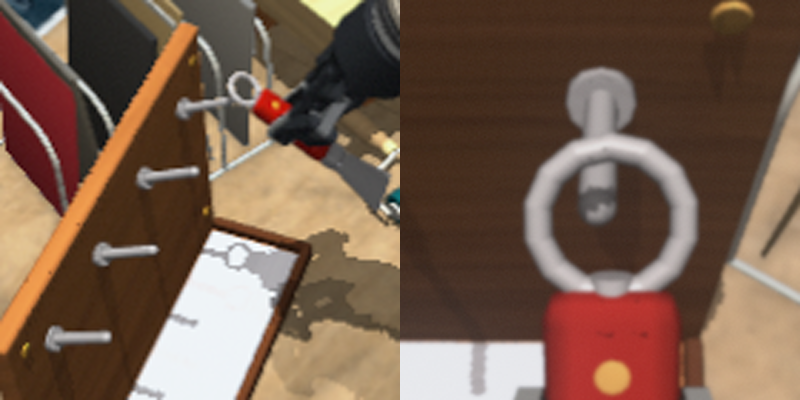

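Request:
move_arm(commands="0 -0.3 -0.27 0.15 0 0 0;0 -0.3 0 0.15 0 0 0;0 0 0 0 0 0 0;0 0 0 0 0 0 0")

```text
t: 14.53
eef_pos: [0.4344, 0.125, 0.2322]
tool_rot: [-0.046, 0.941, 0.147, 0.301]
contact_force: [-0.2, 0.2, -1.6]
gripper_width: 0.288
```

Run:
```python
from h import *
print(bot.get_obs()["q"])
off=(.0437,.0015,-.0066)
for s in (.07,.03,.015): to(4,36,s,off)
```

```text
[ 0.7461 -0.1851 -1.0633  2.4356 -0.6495  0.2144 -1.0263]
peg 4 s 0.07 now [0.4344 0.125  0.2322] target [0.4355 0.1276 0.229 ] shift [-0.0372 -0.2164  0.3694] turn [ 0.2189  0.5334 -0.0994]
peg 4 s 0.03 now [0.4344 0.125  0.2322] target [0.4685 0.1383 0.209 ] shift [ 1.6237 -0.2332  4.0083] turn [ 0.2189  0.5334 -0.0994]
peg 4 s 0.015 now [0.4344 0.125  0.2322] target [0.4808 0.1423 0.2015] shift [ 2.2465 -0.2395  5.3729] turn [ 0.2189  0.5334 -0.0994]
```

Request:
move_arm(commands="0 0 -0.2 0.4 0 0 0;0 0.4 0 0.9 0 0 0;0 0.4 0 0.9 0 0 0;0 0.4 0 0.9 0 0 0;0 0.4 0 0.9 0 0 0;0 0 0 0 0 0 0;0 0 0 0 0 0 0")

```text
t: 15.12
eef_pos: [0.4565, 0.1343, 0.2222]
tool_rot: [-0.048, 0.942, 0.149, 0.297]
contact_force: [-1.4, -3.8, -4.0]
gripper_width: 0.286
```

Run:
```python
from h import *
print(bot.get_obs()["q"],bot.get_obs()["contact_force"])
off=(.0437,.0015,-.0066)
for s in (.03,.015): to(4,36,s,off)
s=cam("scene");w=cam("wrist")
cv2.imwrite("pics/c7.png",np.hstack([cv2.resize(s["bgr"][210:350,180:320],(400,400),interpolation=2),cv2.resize(w["bgr"][60:260,170:370],(400,400),interpolation=2)]))
```

```text
[ 1.0802 -0.1019 -1.4043  2.3936 -0.4806  0.1706 -1.1627] [-1.4068 -3.797  -4.0302]
peg 4 s 0.03 now [0.4565 0.1343 0.2222] target [0.4685 0.1383 0.209 ] shift [ 0.273  -0.0101  1.8031] turn [-0.1452  0.976   0.0046]
peg 4 s 0.015 now [0.4565 0.1343 0.2222] target [0.4808 0.1423 0.2015] shift [ 0.9064 -0.0066  3.1628] turn [-0.1452  0.976   0.0046]
```

View pics/c7.png

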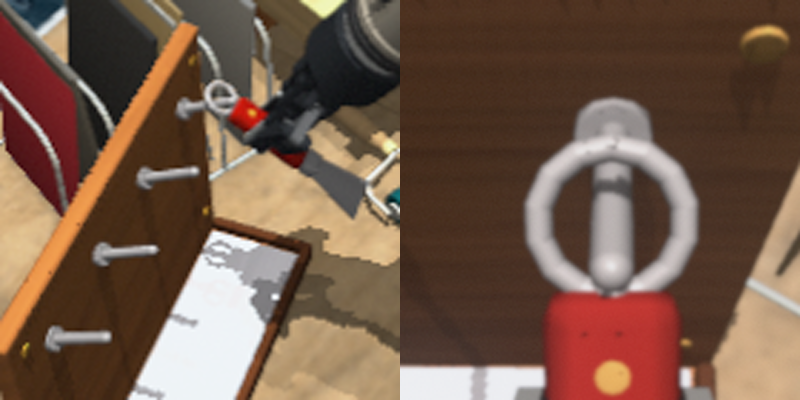

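Run:
```python
from h import *
off=(.0437,.0015,-.0066)
for p,s in ((30,.042),(25,.042),(25,.025)): to(4,p,s,off)
```

```text
peg 4 s 0.042 now [0.4564 0.1349 0.2222] target [0.4557 0.1341 0.2184] shift [-0.2899  0.0526  0.2542] turn [-0.1617 -5.0337  0.0635]
peg 4 s 0.042 now [0.4564 0.1349 0.2222] target [0.4535 0.1334 0.2215] shift [-0.297   0.0514 -0.1313] turn [ -0.159  -10.0337   0.0706]
peg 4 s 0.025 now [0.4564 0.1349 0.2222] target [0.4675 0.138  0.213 ] shift [0.4206 0.0566 1.4099] turn [ -0.159  -10.0337   0.0706]
```

Request:
move_arm(commands="0 -0.3 0 0.25 0 -5 0;0 0 0 -0.4 0 -5 0;0 0 0 0 0 0 0;0 0 0 0 0 0 0;0 0.3 0 0.45 0 0 0;0 0.3 0 0.45 0 0 0;0 0.4 0 0.5 0 0 0;0 0 0 0 0 0 0;0 0 0 0 0 0 0")

```text
t: 15.97
eef_pos: [0.4659, 0.1446, 0.2151]
tool_rot: [-0.05, 0.955, 0.154, 0.248]
contact_force: [4.3, -5.4, -8.2]
gripper_width: 0.285
```

Run:
```python
from h import *
print(bot.get_obs()["q"],bot.get_obs()["contact_force"])
off=(.0437,.0015,-.0066)
to(4,25,.025,off)
s=cam("scene");w=cam("wrist")
cv2.imwrite("pics/c8.png",np.hstack([cv2.resize(s["bgr"][210:350,180:320],(400,400),interpolation=2),cv2.resize(w["bgr"][60:260,170:370],(400,400),interpolation=2)]))
```

```text
[ 0.8818  0.0784 -1.3243  2.3119  0.3487  0.3149 -1.9769] [ 4.2971 -5.3532 -8.2315]
peg 4 s 0.025 now [0.4659 0.1446 0.2151] target [0.4675 0.138  0.213 ] shift [-0.1522  0.6849  0.1384] turn [-1.3506 -4.3159  0.1751]
```

Request:
move_arm(commands="0 0 0.35 0.1 0 -2 0;0 -0.1 0.35 0 0 -2.3 0;0 0 0 0 0 0 0;0 0 0 0 0 0 0;0 0 0 0 0 0 0")

```text
t: 16.48
eef_pos: [0.4683, 0.1396, 0.2148]
tool_rot: [-0.045, 0.963, 0.157, 0.214]
contact_force: [0.5, -0.0, -1.3]
gripper_width: 0.279
```

Run:
```python
from h import *
print(bot.get_obs()["q"],bot.get_obs()["contact_force"])
off=(.0437,.0015,-.0066)
to(4,25,.025,off)
```

```text
[ 0.8587  0.1294 -1.3145  2.2602  0.3664  0.4288 -1.9743] [ 0.5187 -0.0316 -1.3036]
peg 4 s 0.025 now [0.4683 0.1396 0.2148] target [0.4675 0.138  0.213 ] shift [-0.194   0.135   0.1007] turn [-1.371  -0.2598  0.3602]
```

Request:
move_arm(commands="0.5 0 0 0 0 0 0;0.5 0 0 0 0 0 0;0.5 0 0 0 0 0 0;0.5 0 0 0 0 0 0;0.5 0 0 0 0 0 0;0.5 0 0 -2 0 0 0;0.5 0 0 -4 0 0 0;0.5 0 0 -4 0 0 0;0.5 0 0 -2 0 0 0;0.5 0 0 0 0 0 0;0.5 0 0 0 0 0 0")

```text
t: 17.4
eef_pos: [0.4395, 0.1144, 0.2645]
tool_rot: [-0.027, 0.968, 0.149, 0.198]
contact_force: [0.8, -0.5, -0.7]
gripper_width: 0.5
```

Run:
```python
from h import *
print(bot.get_obs()["q"],bot.get_obs()["contact_force"])
s=cam("scene");w=cam("wrist");d=cam("side")
cv2.imwrite("pics/c8.png",np.hstack([cv2.resize(s["bgr"][200:400,160:360],(400,400),interpolation=2),cv2.resize(w["bgr"],(533,400),interpolation=2)[:,70:470]]))
```

```text
[ 0.9437 -0.1818 -1.1814  2.2315 -0.3177  0.596  -1.3017] [ 0.7896 -0.5409 -0.6976]
```

View pics/c8.png

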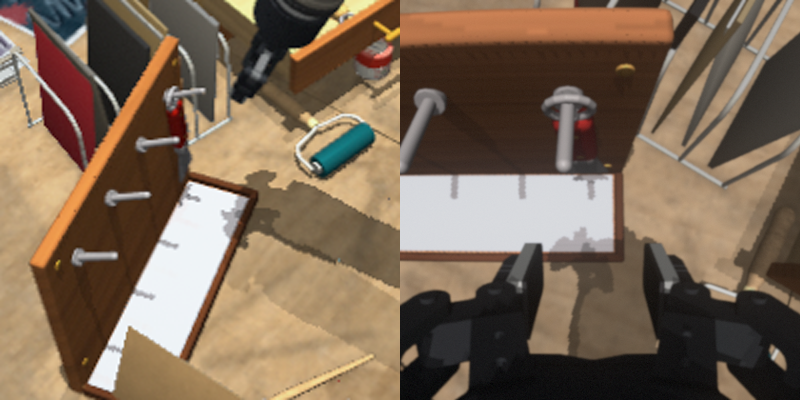

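Request:
move_arm(commands="0.5 0 0 -2 0 -6 0;0.5 0 0 -2 0 -6 0;0.5 0 0 -1 0 -6 0;0.5 0 0 0 0 -6 0;0.5 -0.8 3 0 0 0 0;0.5 -0.8 4 0 0 0 0;0.5 -0.8 4 0 0 0 0;0.5 -0.8 4 0 0 0 0;0.5 -0.8 4 0 0 0 0;0.5 -0.8 4 0 0 0 0;0.5 -0.8 4 0 0 0 0;0.5 -0.8 4 0 0 0 0")

```text
t: 18.55
eef_pos: [0.4553, -0.2045, 0.3057]
tool_rot: [-0.004, 0.988, 0.154, 0.008]
contact_force: [0.4, 0.3, 0.3]
gripper_width: 0.499
```

Request:
move_arm(commands="0.5 0 3 0 0 0 -6.8;0.5 0 0 0 0 0 -6.8;0.5 0 0 0 0 0 -6.8;0.5 0 0 0 0 0 -6.8;0.5 0 0 0 0 0 -6.8;0.5 0 0 0 0 0 -6.8;0.5 0 0 0 0 0 -6.8;0.5 0 0 0 0 0 -6.8;0.5 0 0 0 0 0 -6.8;0.5 0 0 0 0 0 -6.8;0.5 0 0 0 0 0 -6.8;0.5 0 0 0 0 0 -6.8")

```text
t: 19.55
eef_pos: [0.4647, -0.231, 0.3058]
tool_rot: [0.002, 0.645, 0.764, 0.009]
contact_force: [-0.7, 0.9, 0.5]
gripper_width: 0.493
```

Request:
move_arm(commands="0.5 0 0 0 0 0 -6.8;0.5 0 0 0 0 0 -6.8;0.5 0 0 0 0 0 -6.8;0.5 0 0 0 0 0 -6.8;0.5 0 0 0 0 0 -6.8;0.5 0 0 0 0 0 -6.8;0.5 0 0 0 0 0 -6.8;0.5 0 0 0 0 0 -6.8;0.5 0 0 0 0 0 -6.8;0.5 0 0 0 0 0 -6.8;0.5 0 0 0 0 0 0;0.5 0 0 0 0 0 0")

```text
t: 20.55
eef_pos: [0.4646, -0.231, 0.3061]
tool_rot: [0.007, 0.112, 0.994, 0.006]
contact_force: [0.8, 0.2, -0.4]
gripper_width: 0.504
```

```bash
cat >> h.py <<'E'
def loops(c):
    """loop-hole guess: dark-rimmed grey ring via Hough circles, cast on z=.103"""
    g=cv2.GaussianBlur(cv2.cvtColor(c["bgr"],cv2.COLOR_BGR2GRAY),(3,3),0)
    k=cv2.HoughCircles(g,cv2.HOUGH_GRADIENT,1.2,30,param1=120,param2=18,minRadius=10,maxRadius=22)
    return [] if k is None else [(u,v,r,onz(c,[(u,v)],.103)[0]) for u,v,r in k[0] if v<260]
E
python3 - <<'E'
from h import *
o=bot.get_obs(); print(o["q"],tool())
w=cam("wrist"); cv2.imwrite("pics/w9.png",w["bgr"]); handles(w)
for l in loops(w): print(l)
for n,l,g in (("blue",[.4463,-.39],[.4942,-.3933]),("black",[.4608,-.3043],[.5092,-.3089]),("pale",[.4822,-.2078],[.5262,-.2229])): print(n,proj(w,[l+[.103],g+[.111]]))
E
```

```text
[ 1.4214  0.4704 -1.3977  1.7785  0.4712  1.2914  1.2586] (array([[-0.9749,  0.2221,  0.0152],
       [ 0.2223,  0.9749,  0.0106],
       [-0.0125,  0.0138, -0.9998]]), array([ 0.4646, -0.231 ,  0.3061]))
blue c [ 0.4986 -0.3962] size 67 20 dir 173.1 px [115. 252.]
pale c [ 0.762  -0.1236] size 61 22 dir -152.1 px [424. 408.]
pale c [ 0.5817 -0.2795] size 53 36 dir -100.2 px [251. 302.]
pale c [ 0.6009 -0.1285] size 54 19 dir -100.4 px [405. 288.]
pale c [ 0.3808 -0.3384] size 65 28 dir 102.7 px [140. 115.]
(np.float32(109.8), np.float32(201.00002), np.float32(15.280001), array([ 0.4492, -0.3882,  0.103 ]))
(np.float32(195.00002), np.float32(196.20001), np.float32(11.8), array([ 0.4634, -0.307 ,  0.103 ]))
(np.float32(383.40002), np.float32(89.4), np.float32(21.279999), array([ 0.4069, -0.1183,  0.103 ]))
(np.float32(444.6), np.float32(87.0), np.float32(21.279999), array([ 0.4161, -0.0628,  0.103 ]))
(np.float32(289.80002), np.float32(118.200005), np.float32(14.68), array([ 0.4136, -0.2049,  0.103 ]))
blue [[107.0225 198.5486]
 [117.0596 248.2795]]
black [[196.9702 192.9688]
 [204.8542 244.287 ]]
pale [[302.4617 191.9739]
 [297.0162 241.4296]]
```

```bash
cat > kin.py <<'E'
from h import *
import itertools
from scipy.optimize import least_squares
D=[([-.10805,.4778,.02233,1.55644,-.01148,1.1093,-.0831],[.674416,0,.230335],[-.0006,.7071,.7071,-.0007]),
([.3056,.2972,.1263,2.1468,-.0562,.7016,.2508],[.3999,-.2438,.1181],[0,.78,.626,-.001]),
([.4319,.1919,-.0627,1.774,.0127,1.1728,1.7178],[.478,-.2567,.3098],[.002,.109,.994,0]),
([.2636,.4602,-.1428,1.9074,.0907,.7761,1.4985],[.5529,-.1475,.1076],[.002,.0716,.9974,0]),
([.0318,.2356,.1447,1.7563,-.0369,1.1532,-.59],[.5439,-.1462,.2959],[0,.922,.386,0]),
([.4738,-.1527,-.8395,2.4326,-.332,.201,-1.3487],[.4384,.1257,.2368],[-.048,.941,.149,.302]),
([1.0802,-.1019,-1.4043,2.3936,-.4806,.1706,-1.1627],[.4565,.1343,.2222],[-.048,.942,.149,.297]),
([.8587,.1294,-1.3145,2.2602,.3664,.4288,-1.9743],[.4683,.1396,.2148],[-.045,.963,.157,.214]),
([1.4214,.4704,-1.3977,1.7785,.4712,1.2914,1.2586],[.4646,-.231,.3061],[.007,.112,.994,.006])]
def fk(q,x,S):
    r=lambda a,t:R.from_euler(a,t).as_matrix()
    h,L1,a1,L2,a2,L3,a3,o1,o7=x
    M=r('z',S[0]*q[0]+o1); p=np.array([0,0,h])
    M=M@r('y',q[1])@r('z',S[1]*q[2]); p=p+M@[a1,0,L1]
    M=M@r('y',q[3])@r('z',S[2]*q[4]); p=p+M@[a2,0,L2]
    M=M@r('y',q[5]); p=p+M@[a3,0,0]
    M=M@r('z',S[3]*q[6]+o7); return M,p+M@[0,0,L3]
if __name__=="__main__":
    best=[]
    for S in itertools.product((1,-1),repeat=4):
      for o7 in (0,1.57,-1.57,3.14):
        def f(x):
            e=[]
            for q,p,w in D:
                M,P=fk(q,x,S); e+=list((P-p)*5)+list((M.T@R.from_quat([*w[1:],w[0]]).as_matrix()-np.eye(3)).ravel()) 
            return e
        s=least_squares(f,[.35,.4,0,.4,0,.3,0,0,o7]); best.append((s.cost,S,s.x))
    best.sort(key=lambda b:b[0])
    for b in best[:3]: print(b)
E
time python3 kin.py
```

```text
(np.float64(0.024752251936364978), (-1, -1, -1, -1), array([ 0.2392,  0.5318,  0.0018,  0.4584,  0.003 ,  0.276 , -0.0154,
       -0.0988,  1.4771]))
(np.float64(0.024752251936365002), (-1, -1, -1, -1), array([ 0.2392,  0.5318,  0.0018,  0.4584,  0.003 ,  0.276 , -0.0154,
       -0.0988,  1.4771]))
(np.float64(0.024752251936365023), (-1, -1, -1, -1), array([ 0.2392,  0.5318,  0.0018,  0.4584,  0.003 ,  0.276 , -0.0154,
       -0.0988,  1.4771]))
real	0m38.273s
user	0m38.046s
sys	0m0.201s
```

```bash
cat >> h.py <<'E'
def togrip(xy,ang,z=.0965):
    Rt,p=tool(); a=np.radians(ang); x=np.array([np.cos(a),np.sin(a),0]); zz=np.array([0,0,-1.])
    Rg=np.c_[x,np.cross(zz,x),zz]; d=np.r_[xy,z]-p
    print("now",p,"shift in cur",Rt.T@d*100,"in goal axes",Rg.T@d*100,"turn",R.from_matrix(Rt.T@Rg).as_rotvec(degrees=True))
E
python3 - <<'E'
from h import *
togrip([.509,-.310],174.6)
E
```

```text
now [ 0.4645 -0.231   0.3063] shift in cur [-5.8321 -6.9898 20.9602] in goal axes [-5.172  -7.4434 20.9773] turn [ 0.7189  0.7649 -7.4558]
```

Request:
move_arm(commands="0.5 0 0 0 0.7 0.7 -7;0.5 -2.6 -3 0 0 0 -0.4;0.5 -2.6 -4.4 0 0 0 0;0.5 0 0 4 0 0 0;0.5 0 0 4 0 0 0;0.5 0 0 4 0 0 0;0.5 0 0 2.5 0 0 0;0.5 0 0 0 0 0 0;0.5 0 0 0 0 0 0;0.5 0 0 0 0 0 0")

```text
t: 21.43
eef_pos: [0.5066, -0.3014, 0.1639]
tool_rot: [0.002, 0.046, 0.999, -0.001]
contact_force: [0.6, -0.8, -0.1]
gripper_width: 0.496
```

Run:
```python
from h import *
print(bot.get_obs()["q"]); togrip([.509,-.310],174.6)
w=cam("wrist"); cv2.imwrite("pics/w10.png",w["bgr"])
print("pred",proj(w,[[.462,-.3055,.103],[.5118,-.3102,.111]]))
g=cv2.GaussianBlur(cv2.cvtColor(w["bgr"],cv2.COLOR_BGR2GRAY),(3,3),0)
for u,v,r in cv2.HoughCircles(g,cv2.HOUGH_GRADIENT,1.2,40,param1=120,param2=22,minRadius=16,maxRadius=36)[0]: 
    if v<260: print(u,v,r,onz(w,[(u,v)],.103))
H=cv2.cvtColor(w["bgr"],cv2.COLOR_BGR2GRAY); 
for v in range(190,300,10): 
    q=np.where(H[v,230:330]<50)[0]; print(v,q.min()+230 if len(q) else None,q.max()+230 if len(q) else None)
```

```text
[ 1.251   0.709  -1.1818  1.7796  0.7193  1.1573  1.3178]
now [ 0.5066 -0.3014  0.1639] shift in cur [-0.2908 -0.8297  6.7429] in goal axes [-0.317  -0.8387  6.7406] turn [-0.0801  0.2132  0.0798]
pred [[262.7195 149.9187]
 [262.9186 243.2435]]
441.00003 177.0 30.760002 [[ 0.4854 -0.2087  0.103 ]]
108.600006 144.6 27.400002 [[ 0.4507 -0.3887  0.103 ]]
543.0 41.4 35.32 [[ 0.4164 -0.1514  0.103 ]]
190 240 285
200 240 284
210 239 284
220 239 284
230 239 283
240 239 283
250 239 283
260 239 282
270 239 282
280 239 329
290 239 329
```

Request:
move_arm(commands="0.5 -0.3 -0.8 1 0 0.2 0;0.5 0 0 2.5 0 0 0;0.5 0 0 2.2 0 0 0;0.5 0 0 1 0 0 0;0.5 0 0 0 0 0 0;0.5 0 0 0 0 0 0;0 0 0 0 0 0 0;0 0 0 0 0 0 0;0 0 0 0 0 0 0;0 0 0 0 0 0 0;0 0 0 0 0 0 0;0 0 0 0 0 0 0")

```text
t: 22.48
eef_pos: [0.5081, -0.3102, 0.0962]
tool_rot: [-0.0, 0.046, 0.999, -0.001]
contact_force: [-0.2, -1.6, 6.5]
gripper_width: 0.291
```

Request:
move_arm(commands="0 0 0 -2 0 0 0;0 0 0 -4 0 0 0;0 0 0 -4 0 0 0;0 0 0 -4 0 0 0;0 0 0 -4 0 0 0;0 0 0 -3 0 0 0;0 0 0 0 0 0 7;0 0 0 0 0 0 7;0 0 0 0 0 0 7;0 0 0 0 0 0 7;0 0 0 0 0 0 7;0 0 0 0 0 0 7")

```text
t: 23.48
eef_pos: [0.5073, -0.3094, 0.3047]
tool_rot: [-0.001, 0.404, 0.915, -0.001]
contact_force: [0.1, -0.1, -1.1]
gripper_width: 0.284
```

Request:
move_arm(commands="0 0 0 0 0 0 7;0 0 0 0 0 0 7;0 0 0 0 0 0 7;0 0 0 0 0 0 7;0 0 0 0 0 0 7;0 0 0 0 0 0 7;0 0 0 0 0 0 7;0 0 0 0 0 0 7;0 0 0 0 0 0 7;0 0 0 0 0 0 7;0 0 0 0 0 0 7;0 0 0 0 0 0 7")

```text
t: 24.48
eef_pos: [0.5074, -0.3092, 0.3046]
tool_rot: [-0.0, 0.912, 0.41, -0.002]
contact_force: [0.1, 0.0, -1.4]
gripper_width: 0.288
```

Request:
move_arm(commands="0 0 0 0 0 0 7;0 0 0 0 0 0 7;0 0 0 0 0 0 7;0 0 0 0 0 0 7;0 0 0 0 0 0 2.7;0 0 0 0 0 0 0;0 0 0 0 0 0 0")

```text
t: 25.07
eef_pos: [0.5076, -0.3092, 0.3047]
tool_rot: [0.0, 0.987, 0.158, -0.002]
contact_force: [0.3, 0.1, -1.9]
gripper_width: 0.288
```

Run:
```python
from h import *
o=bot.get_obs(); print(o["q"],o["gripper_width"])
off=(.045,0,-.0066)
to(3,0,.14,off);to(3,26,.08,off);to(3,26,.02,off)
w=cam("wrist"); g=cv2.GaussianBlur(cv2.cvtColor(w["bgr"],cv2.COLOR_BGR2GRAY),(3,3),0)
Rt,p=tool()
for u,v,r in cv2.HoughCircles(g,cv2.HOUGH_GRADIENT,1.2,40,param1=120,param2=22,minRadius=35,maxRadius=50)[0]:
    if abs(u-276)<30 and v<250:
        # loop in tool frame on plane z=-.0066
        C,d=ray(w,[(u,v)]); C=Rt.T@(C-p); d=Rt.T@d[0]; print("loop off",u,v,r,C+d*((-.0066-C[2])/d[2]))
cv2.imwrite("pics/w11.png",w["bgr"])
```

```text
[ 0.9718  0.3642 -0.6917  1.6275  0.2447  1.2408 -1.0219] 0.28800222556307503
peg 3 s 0.14 now [ 0.5076 -0.3092  0.3047] target [0.34   0.1797 0.2884] shift [ -0.6746 -51.6824   1.638 ] turn [-0.0011  0.2025  0.2636]
peg 3 s 0.08 now [ 0.5076 -0.3092  0.3047] target [0.3965 0.198  0.2393] shift [  5.2836 -51.6549   6.5229] turn [-0.0609 26.2024  0.2589]
peg 3 s 0.02 now [ 0.5076 -0.3092  0.3047] target [0.446  0.2139 0.2093] shift [ 10.4903 -51.631    9.5045] turn [-0.0609 26.2024  0.2589]
loop off 282.6 168.6 39.92 [ 0.0447  0.0034 -0.0066]
```

Request:
move_arm(commands="0 0 -3 0 0 0 0;0 0 -4 0 0 0 0;0 0 -4 0 0 0 0;0 0 -4 0 0 0 0;0 0 -4 0 0 0 0;0 0 -4 0 0 0 0;0 0 -4 0 0 0 0;0 0 -4 0 0 0 0;0 0 -4 0 0 0 0;0 0 -4 0 0 0 0;0 0 -4 0 0 0 0;0 0 -4 0 0 0 0")

```text
t: 26.12
eef_pos: [0.3612, 0.139, 0.3049]
tool_rot: [0.001, 0.988, 0.158, -0.001]
contact_force: [1.1, 0.6, -1.3]
gripper_width: 0.286
```

Request:
move_arm(commands="0 0 -4 0 0 0 0;0 0.5 -0.5 0 0 6.5 0;0 0.5 0 0 0 6.5 0;0 0.5 0 0 0 6.5 0;0 0.5 0 0 0 6.5 0;0 0 0 0 0 0 0;0 0 0 0 0 0 0;0 0 0 0 0 0 0")

```text
t: 26.78
eef_pos: [0.3649, 0.1849, 0.3078]
tool_rot: [-0.028, 0.969, 0.154, 0.194]
contact_force: [-0.1, -0.3, -0.9]
gripper_width: 0.288
```

Run:
```python
from h import *
o=bot.get_obs(); print(o["q"],o["gripper_width"])
off=(.0447,.003,-.0066)
for s in (.08,.065,.02): to(3,26,s,off)
```

```text
[ 0.3865 -0.3316 -0.8569  2.2379 -0.26    0.7464 -1.5896] 0.2875927770746567
peg 3 s 0.08 now [0.3649 0.1849 0.3078] target [0.3959 0.2009 0.2395] shift [ 0.5548 -0.6079  7.6248] turn [0.2587 3.4413 0.2266]
peg 3 s 0.065 now [0.3649 0.1849 0.3078] target [0.4082 0.2049 0.232 ] shift [ 1.4668 -0.6099  8.8158] turn [0.2587 3.4413 0.2266]
peg 3 s 0.02 now [0.3649 0.1849 0.3078] target [0.4453 0.2169 0.2095] shift [ 4.2025 -0.616  12.3887] turn [0.2587 3.4413 0.2266]
```

Request:
move_arm(commands="0 0.55 -0.6 2 0.2 0 0.2;0 0 0 2 0 0 0;0 0 0 2 0 0 0;0 0 0 1.6 0 3.4 0;0 0 0 0 0 0 0;0 0 0 0 0 0 0;0 0 0 0 0 0 0")

```text
t: 27.37
eef_pos: [0.3967, 0.1998, 0.2404]
tool_rot: [-0.034, 0.963, 0.15, 0.222]
contact_force: [-0.4, -0.2, -1.4]
gripper_width: 0.289
```

```bash
cat >> h.py <<'E'
def pegrel(n,off):
    """loop centre relative to peg n: s along peg, and perpendicular (side, up) in mm"""
    Rt,p=tool(); L=p+Rt@np.array(off); rx=np.array([np.cos(ya),np.sin(ya),0]); k=np.array([0,0,1.])
    a=-rx*np.cos(np.pi/6)+.5*k; d=L-np.r_[B[n],.225]; sd=np.array([-rx[1],rx[0],0])
    print("s",d@a*1000,"side",d@sd*1000,"perp-up",d@(rx*.5+k*np.cos(np.pi/6))*1000,"pitch",np.degrees(np.arccos(-Rt[2,2])))
E
python3 - <<'E'
from h import *
o=bot.get_obs(); print(o["q"],o["gripper_width"])
off=(.0447,.003,-.0066)
for s in (.07,.02): to(3,26,s,off)
pegrel(3,off)
s=cam("scene");w=cam("wrist")
cv2.imwrite("pics/c12.png",np.hstack([cv2.resize(s["bgr"][200:400,160:360],(400,400),interpolation=2),cv2.resize(w["bgr"][60:260,170:370],(400,400),interpolation=2)]))
rx=np.array([np.cos(ya),np.sin(ya),0])
print(proj(w,[np.r_[B[3],.225]+q*(-rx*np.cos(np.pi/6)+[0,0,.5]) for q in (0,.058)]))
E
```

```text
[ 0.5546 -0.163  -1.1296  2.3156 -0.0435  0.4596 -1.8305] 0.2894610671841144
peg 3 s 0.07 now [0.3967 0.1998 0.2404] target [0.4041 0.2036 0.2345] shift [ 0.4743 -0.1333  0.8902] turn [ 0.1383  0.0184 -0.2085]
peg 3 s 0.02 now [0.3967 0.1998 0.2404] target [0.4453 0.2169 0.2095] shift [ 3.2716 -0.1534  5.0344] turn [ 0.1383  0.0184 -0.2085]
s 80.03639688414097 side -1.4405180087934961 perp-up 1.0354363353547609 pitch 25.98164181122881
[[277.1199  64.346 ]
 [277.8627 134.0833]]
```

View pics/c12.png

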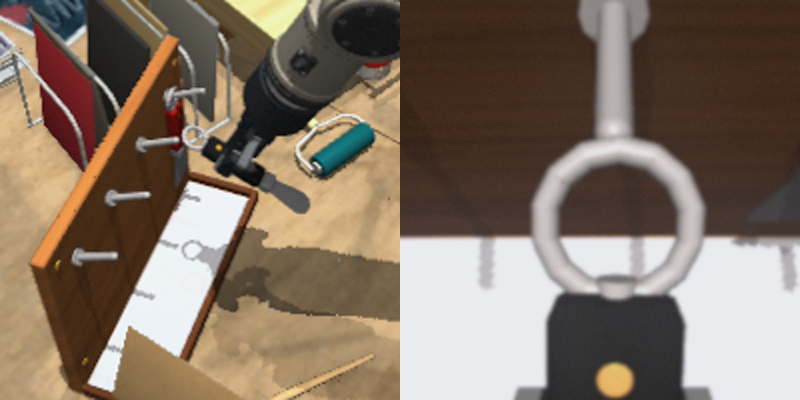

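Request:
move_arm(commands="0 0.5 -0.1 0.8 0 0 0;0 0.55 0 0.85 0 0 0;0 0.55 0 0.85 0 0 0;0 0 0 0 0 0 0;0 0 0 0 0 0 0;0 0 0 0 0 0 0")

```text
t: 27.97
eef_pos: [0.4189, 0.2089, 0.2242]
tool_rot: [-0.034, 0.963, 0.151, 0.222]
contact_force: [0.2, 0.4, -1.4]
gripper_width: 0.287
```

Run:
```python
from h import *
o=bot.get_obs(); print(o["q"],o["contact_force"])
off=(.0447,.003,-.0066); pegrel(3,off)
for s in (.02,): to(3,26,s,off)
```

```text
[ 0.7291 -0.0055 -1.3706  2.29    0.328   0.4429 -2.1711] [ 0.1825  0.3649 -1.3857]
s 51.18376252103562 side 0.5010619455982778 perp-up -1.0698767355308612 pitch 25.94485188324363
peg 3 s 0.02 now [0.4189 0.2089 0.2242] target [0.4453 0.2169 0.2095] shift [1.8351 0.0498 2.5276] turn [ 0.0891  0.0552 -0.1022]
```

Request:
move_arm(commands="0 0.5 0 0.6 0 0 0;0 0.5 0 0.6 0 0 0;0 0.45 0 0.65 0 0 0;0 0.4 0 0.65 0 0 0;0 0 0 0 0 0 0;0 0 0 0 0 0 0;0 0 0 0 0 0 0")

```text
t: 28.55
eef_pos: [0.4448, 0.2175, 0.2099]
tool_rot: [-0.034, 0.963, 0.151, 0.222]
contact_force: [-0.0, -0.1, -1.1]
gripper_width: 0.288
```

Run:
```python
from h import *
o=bot.get_obs(); print(o["q"],o["contact_force"])
off=(.0447,.003,-.0066); pegrel(3,off)
```

```text
[ 0.5393  0.1546 -1.2659  2.2609  0.6929  0.5016 -2.5107] [-0.0103 -0.1069 -1.0618]
s 20.4441163668646 side 0.7182237495928518 perp-up 0.19142050050904116 pitch 25.982837874771878
```

Request:
move_arm(commands="0.5 0 0 0 0 0 0;0.5 0 0 0 0 0 0;0.5 0 0 0 0 0 0;0.5 0 0 0 0 0 0;0.5 0 0 0 0 0 0;0.5 0 0 -2 0 0 0;0.5 0 0 -4 0 0 0;0.5 0 0 -4 0 0 0;0.5 0 0 0 0 -6.5 0;0.5 0 0 0 0 -6.5 0;0.5 0 0 0 0 -6.5 0;0.5 0 0 0 0 -6.5 0")

```text
t: 29.55
eef_pos: [0.4242, 0.1989, 0.2473]
tool_rot: [0.015, 0.989, 0.147, -0.014]
contact_force: [-0.7, 0.7, 1.2]
gripper_width: 0.499
```

```bash
cat >> h.py <<'E'
from scipy.spatial import cKDTree
def dark(c,lo,hi,z=None): pass
E
python3 - <<'E'
from h import *
o=bot.get_obs(); print(o["q"],o["contact_force"],o["eef_pos"]); 
rx=np.array([np.cos(ya),np.sin(ya),0])
L=np.r_[B[3],.225]-rx*.015+[0,0,-.01]
s=cam("scene"); pts=proj(s,[L-[0,0,.05],L-[0,0,.09],L-[0,0,.13]]); print(pts,[s["bgr"][int(v)-1:int(v)+2,int(u)-1:int(u)+2].mean((0,1)) for u,v in pts])
togrip([.478,-.257],167.5,.31)
cv2.imwrite("pics/s13.png",s["bgr"])
E
```

```text
[ 0.4564  0.3725 -1.2479  1.9326  0.3951  1.1583 -2.2255] [-0.7202  0.7083  1.2055] [0.4242 0.1989 0.2473]
[[237.9861 289.9286]
 [239.2769 299.8805]
 [240.508  309.346 ]] [array([11.7778, 10.2222, 10.5556]), array([43.5556, 49.8889, 59.7778]), array([36.3333, 46.4444, 61.3333])]
now [0.4264 0.1996 0.2456] shift in cur [-8.4962 45.3068 -5.2825] in goal axes [-14.9195 -43.4596  -6.4402] turn [  -2.7797    2.1662 -150.6727]
```

Request:
move_arm(commands="0.5 -1 0 -2 0 0 0;0.5 -2 0 -3 0 0 0;0.5 -2 0 -2 0 0 0;0.5 -1 4 0 0 0 0;0.5 -1 4 0 0 0 0;0.5 -0.5 4 0 0 0 0;0.5 -0.5 4 0 0 0 0;0.5 0 4 0 0 0 0;0.5 0 4 0 0 0 0;0.5 0 4 0 0 0 0;0.5 0 4 0 0 0 0;0.5 0 4 0 0 0 0")

```text
t: 30.6
eef_pos: [0.4539, -0.164, 0.3259]
tool_rot: [0.013, 0.989, 0.148, -0.013]
contact_force: [0.1, 0.9, 0.5]
gripper_width: 0.497
```

Request:
move_arm(commands="0.5 0 4 0 0 0 -7;0.5 0 0 0 0 0 -7;0.5 0 0 0 0 0 -7;0.5 0 0 0 0 0 -7;0.5 0 0 0 0 0 -7;0.5 0 0 0 0 0 -7;0.5 0 0 0 0 0 -7;0.5 0 0 0 0 0 -7;0.5 0 0 0 0 0 -7;0.5 0 0 0 0 0 -7;0.5 0 0 0 0 0 -7;0.5 0 0 0 0 0 -7")

```text
t: 31.6
eef_pos: [0.4654, -0.2001, 0.3268]
tool_rot: [0.001, 0.633, 0.774, -0.018]
contact_force: [0.4, 0.0, -0.0]
gripper_width: 0.499
```

Request:
move_arm(commands="0.5 0 0 0 0 0 -7;0.5 0 0 0 0 0 -7;0.5 0 0 0 0 0 -7;0.5 0 0 0 0 0 -7;0.5 0 0 0 0 0 -7;0.5 0 0 0 0 0 -7;0.5 0 0 0 0 0 -7;0.5 0 0 0 0 0 -7;0.5 0 0 0 0 0 -7;0.5 0 0 0 0 0 0;0.5 0 0 0 0 0 0;0.5 0 0 0 0 0 0")

```text
t: 32.6
eef_pos: [0.4654, -0.2001, 0.3269]
tool_rot: [-0.009, 0.141, 0.99, -0.016]
contact_force: [-0.7, 0.6, 0.4]
gripper_width: 0.502
```

Run:
```python
from h import *
o=bot.get_obs(); print(o["q"]); togrip([.478,-.257],167.5,.31)
w=cam("wrist"); cv2.imwrite("pics/w14.png",w["bgr"]); handles(w)
for l in loops(w): print(l)
for n,l,g in (("blue",[.4463,-.39],[.4942,-.3933]),("pale",[.4822,-.2078],[.5262,-.2229])): print(n,proj(w,[l+[.103],g+[.111]]))
```

```text
[ 1.3524  0.4163 -1.3882  1.7626  0.4498  1.347   1.1529]
now [ 0.4654 -0.2001  0.3269] shift in cur [-2.8192 -5.0572  1.8289] in goal axes [-2.4648 -5.2856  1.6899] turn [-1.9368 -0.7777 -3.6597]
blue c [ 0.4994 -0.3963] size 68 20 dir 175.0 px [114. 263.]
pale c [ 0.7602 -0.1202] size 55 22 dir -154.7 px [421. 404.]
pale c [ 0.3669 -0.4357] size 53 32 dir -96.0 px [ 32. 151.]
(np.float32(106.200005), np.float32(215.40001), np.float32(14.08), array([ 0.4491, -0.3889,  0.103 ]))
(np.float32(423.00003), np.float32(100.200005), np.float32(14.440001), array([ 0.4263, -0.0535,  0.103 ]))
(np.float32(357.0), np.float32(96.600006), np.float32(17.2), array([ 0.4066, -0.113 ,  0.103 ]))
(np.float32(336.6), np.float32(73.8), np.float32(12.04), array([ 0.3815, -0.1263,  0.103 ]))
blue [[104.3169 213.1874]
 [115.0778 258.403 ]]
pale [[281.9247 199.0943]
 [279.3397 245.9253]]
```

Run:
```python
from h import *
togrip([.4945,-.395],174)
```

```text
now [ 0.4654 -0.2001  0.3269] shift in cur [ -8.4993 -17.1199  23.5404] in goal axes [ -4.9306 -19.0819  23.0446] turn [ -1.894   -0.886  -10.1255]
```

Request:
move_arm(commands="0.42 0 0 0 -1 -0.4 -5;0.42 0 0 0 -0.9 -0.4 -5;0.42 -1 -3.8 0 0 0 0;0.42 -1 -3.8 0 0 0 0;0.42 -1 -3.8 0 0 0 0;0.42 -1 -3.8 0 0 0 0;0.42 -0.9 -3.9 0 0 0 0;0.42 0 0 4 0 0 0;0.42 0 0 4 0 0 0;0.42 0 0 4 0 0 0;0.42 0 0 4 0 0 0;0.42 0 0 0 0 0 0")

```text
t: 33.65
eef_pos: [0.4893, -0.394, 0.1587]
tool_rot: [-0.006, 0.053, 0.999, 0.003]
contact_force: [-1.7, 0.3, -0.4]
gripper_width: 0.418
```

Request:
move_arm(commands="0.42 0 0 0 0 0 0;0.42 0 0 0 0 0 0;0.42 0 0 0 0 0 0")

```text
t: 33.9
eef_pos: [0.4961, -0.3954, 0.1702]
tool_rot: [0.001, 0.052, 0.999, -0.001]
contact_force: [0.2, 0.2, 0.6]
gripper_width: 0.419
```

Run:
```python
from h import *
print(bot.get_obs()["q"])
w=cam("wrist"); cv2.imwrite("pics/w15.png",w["bgr"]); handles(w)
g=cv2.GaussianBlur(cv2.cvtColor(w["bgr"],cv2.COLOR_BGR2GRAY),(3,3),0)
for u,v,r in cv2.HoughCircles(g,cv2.HOUGH_GRADIENT,1.2,40,param1=120,param2=22,minRadius=16,maxRadius=36)[0]: 
    if v<260: print(u,v,r,onz(w,[(u,v)],.103))
H=cv2.cvtColor(w["bgr"],cv2.COLOR_BGR2HSV).astype(int); m=HUE["blue"](H[...,0],H[...,1],H[...,2]); m[:,:200]=0;m[:,360:]=0
v=[r for r in range(420) if m[r].sum()>20]; P=[(np.where(m[r])[0].mean(),r) for r in (v[3],v[len(v)//2],v[-4])]; print(P,onz(w,P,.111))
togrip([.4945,-.395],174)
```

```text
[ 1.3227  0.7488 -1.1371  1.6656  0.7234  1.2062  1.4792]
pale c [ 0.5404 -0.2373] size 60 23 dir -172.9 px [549. 271.]Traceback (most recent call last):
  File "<stdin>", line 8, in <module>
IndexError: list index out of range
```

Run:
```python
from h import *
w=cam("wrist")
H=cv2.cvtColor(w["bgr"],cv2.COLOR_BGR2HSV).astype(int)
for r in (220,240,260): print(r,[tuple(H[r,c].tolist()) for c in range(220,340,10)])
m=(H[...,0]>95)&(H[...,0]<130)&(H[...,1]>80)
v,u=np.where(m); print(len(v),u.min(),u.max(),v.min(),v.max(),np.median(u),np.median(v))
g=cv2.GaussianBlur(cv2.cvtColor(w["bgr"],cv2.COLOR_BGR2GRAY),(3,3),0)
for q in cv2.HoughCircles(g,cv2.HOUGH_GRADIENT,1.2,40,param1=120,param2=14,minRadius=16,maxRadius=36)[0][:8]: print(q)
```

```text
220 [(17, 101, 104), (15, 100, 105), (16, 102, 105), (16, 95, 91), (109, 120, 53), (110, 125, 55), (109, 127, 56), (110, 117, 50), (17, 101, 101), (17, 100, 102), (16, 103, 102), (17, 100, 102)]
240 [(16, 98, 140), (16, 100, 138), (16, 99, 141), (17, 95, 121), (110, 125, 53), (110, 135, 53), (110, 123, 54), (109, 133, 48), (16, 102, 105), (17, 100, 102), (17, 101, 104), (17, 97, 105)]
260 [(12, 27, 47), (18, 87, 35), (16, 100, 133), (16, 94, 114), (110, 131, 74), (108, 137, 52), (109, 127, 54), (111, 120, 49), (17, 101, 98), (16, 101, 98), (16, 96, 82), (23, 22, 46)]
6430 0 521 139 419 265.0 233.0
[ 54.6  359.4   35.32]
[262.2  318.6   32.68]
[433.8 388.2  34. ]
[120.6  384.6   31.24]
[532.2  330.6   24.64]
[202.2  273.    29.92]
[347.4  283.8   16.84]
[359.4 120.6  34. ]
```

Just shadowed. Measure the handle with a looser mask.

Run:
```python
from h import *
w=cam("wrist")
H=cv2.cvtColor(w["bgr"],cv2.COLOR_BGR2HSV).astype(int)
m=((H[...,0]>102)&(H[...,0]<116)&(H[...,1]>95)).astype(np.uint8); m[:,:200]=0;m[:,340:]=0
m=cv2.morphologyEx(m,cv2.MORPH_OPEN,np.ones((5,5)))
v=[r for r in range(420) if m[r].sum()>15]; P=[(np.where(m[r])[0].mean(),r) for r in v[3:-3:8]]; Q=onz(w,P,.111); print(v[0],v[-1],Q[0],Q[-1])
d=Q[0]-Q[-1]; print("dir",np.degrees(np.arctan2(d[1],d[0])))
print("front end",onz(w,[(P[0][0],v[0])],.111))
togrip([.4945,-.395],174)
```

```text
173 293 [ 0.465  -0.3954  0.111 ] [ 0.5308 -0.4027  0.111 ]
dir 173.60985851117493
front end [[ 0.4634 -0.3952  0.111 ]]
now [ 0.4952 -0.3955  0.1692] shift in cur [0.0838 0.0498 7.2686] in goal axes [0.0748 0.0381 7.2687] turn [-0.0919  0.0714  0.0216]
```

Request:
move_arm(commands="0.42 -0.1 -0.35 1.5 0 0 0;0.42 0 0 2.5 0 0 0;0.42 0 0 2.2 0 0 0;0.42 0 0 1.05 0 0 0;0.42 0 0 0 0 0 0;0.42 0 0 0 0 0 0;0 0 0 0 0 0 0;0 0 0 0 0 0 0;0 0 0 0 0 0 0;0 0 0 0 0 0 0;0 0 0 0 0 0 0;0 0 0 0 0 0 0")

```text
t: 35.05
eef_pos: [0.4953, -0.3988, 0.0953]
tool_rot: [-0.0, 0.052, 0.999, -0.0]
contact_force: [-0.3, -0.3, 6.4]
gripper_width: 0.289
```

Request:
move_arm(commands="0 0 0 -2 0 0 0;0 0 0 -4 0 0 0;0 0 0 -4 0 0 0;0 0 0 -4 0 0 0;0 0 0 -4 0 0 0;0 0 0 -3 0 0 0;0 0 -1 0 0 0 7;0 0 0 0 0 0 7;0 0 0 0 0 0 7;0 0 0 0 0 0 7;0 0 0 0 0 0 7;0 0 0 0 0 0 7")

```text
t: 36.05
eef_pos: [0.4933, -0.4086, 0.3038]
tool_rot: [-0.001, 0.409, 0.912, -0.0]
contact_force: [0.1, 0.7, -0.6]
gripper_width: 0.286
```

Request:
move_arm(commands="0 0 0 0 0 0 7;0 0 0 0 0 0 7;0 0 0 0 0 0 7;0 0 0 0 0 0 7;0 0 0 0 0 0 7;0 0 0 0 0 0 7;0 0 0 0 0 0 7;0 0 0 0 0 0 7;0 0 0 0 0 0 7;0 0 0 0 0 0 7;0 0 0 0 0 0 7;0 0 0 0 0 0 7")

```text
t: 37.05
eef_pos: [0.4934, -0.4085, 0.3037]
tool_rot: [-0.001, 0.915, 0.404, -0.001]
contact_force: [0.7, -0.3, -2.4]
gripper_width: 0.289
```

Request:
move_arm(commands="0 0 0 0 0 0 7;0 0 0 0 0 0 7;0 0 0 0 0 0 7;0 0 0 0 0 0 7;0 0 0 0 0 0 2;0 0 0 0 0 0 0;0 0 0 0 0 0 0")

```text
t: 37.63
eef_pos: [0.4936, -0.4084, 0.304]
tool_rot: [-0.001, 0.987, 0.158, -0.001]
contact_force: [-0.0, -0.5, -1.3]
gripper_width: 0.284
```

```bash
cat >> h.py <<'E'
def loopoff():
    w=cam("wrist"); g=cv2.GaussianBlur(cv2.cvtColor(w["bgr"],cv2.COLOR_BGR2GRAY),(3,3),0); Rt,p=tool()
    k=cv2.HoughCircles(g,cv2.HOUGH_GRADIENT,1.2,40,param1=120,param2=20,minRadius=30,maxRadius=50)
    for u,v,r in ([] if k is None else k[0]):
        if abs(u-276)<30 and v<250:
            C,d=ray(w,[(u,v)]); C=Rt.T@(C-p); d=Rt.T@d[0]; print("loop off",u,v,r,C+d*((-.0066-C[2])/d[2]))
E
python3 - <<'E'
from h import *
o=bot.get_obs(); print(o["q"],o["gripper_width"])
loopoff(); off=(.045,.003,-.0066)
to(2,0,.14,off);to(2,26,.08,off)
E
```

```text
[ 1.0462  0.4372 -0.6335  1.5194  0.2656  1.2745 -0.8749] 0.2842132294968194
loop off 276.6 175.8 42.48 [ 0.0421  0.0013 -0.0066]
peg 2 s 0.14 now [ 0.4936 -0.4085  0.304 ] target [0.3147 0.2588 0.2884] shift [  3.7706 -68.9772   1.6495] turn [-0.0792  0.1091  0.2401]
peg 2 s 0.08 now [ 0.4936 -0.4085  0.304 ] target [0.3712 0.277  0.2393] shift [  9.7208 -68.9455   6.544 ] turn [-0.1324 26.1091  0.218 ]
```

Request:
move_arm(commands="0 0.4 -3 0 0 0 0;0 0.5 -4 0 0 0 0;0 0.5 -4 0 0 0 0;0 0.5 -4 0 0 0 0;0 0.5 -4 0 0 0 0;0 0.5 -4 0 0 0 0;0 0.5 -4 0 0 0 0;0 0.4 -4 0 0 0 0;0 0 -4 0 0 0 0;0 0 -4 0 0 0 0;0 0 -4 0 0 0 0;0 0 -4 0 0 0 0")

```text
t: 38.68
eef_pos: [0.3834, 0.0517, 0.3046]
tool_rot: [0.0, 0.988, 0.157, -0.001]
contact_force: [1.4, 1.1, -0.2]
gripper_width: 0.288
```

Request:
move_arm(commands="0 0 -4 0 0 0 0;0 0 -4 0 0 0 0;0 0 -4 0 0 0 0;0 0 -4 0 0 0 0;0 0 -4 0 0 0 0;0 0 -2 0 0 0 0;0 0 0 0 0 6.5 0;0 0 0 0 0 6.5 0;0 0 0 0 0 6.5 0;0 0 0 0 0 6.5 0;0 0 0 0 0 0 0;0 0 0 0 0 0 0")

```text
t: 39.68
eef_pos: [0.3129, 0.2594, 0.3042]
tool_rot: [-0.026, 0.973, 0.157, 0.169]
contact_force: [1.6, 0.9, -1.0]
gripper_width: 0.285
```

Run:
```python
from h import *
o=bot.get_obs(); print(o["q"],o["gripper_width"])
loopoff(); off=(.0421,.0015,-.0066)
to(2,26,.08,off); pegrel(2,off)
```

```text
[ 0.3082 -0.3328 -1.0157  2.1971 -0.1999  0.8116 -1.8638] 0.28452661518936784
loop off 274.2 174.6 41.4 [ 0.0413 -0.0002 -0.0066]
loop off 276.6 233.40001 35.88 [ 0.0188  0.0007 -0.0066]
peg 2 s 0.08 now [0.3141 0.2592 0.3047] target [0.3742 0.2764 0.2406] shift [3.7096 0.2211 8.1446] turn [0.0215 6.2577 0.254 ]
s 162.03083589211158 side 2.2877011474790394 perp-up 22.120298202147694 pitch 19.74244714171639
```

Request:
move_arm(commands="0 0.9 0.2 2 0 0 0.2;0 0.9 0 2 0 0 0;0 0.9 0 2 0 0 0;0 1 0 2.1 0 3.2 0;0 0 0 0 0 3 0;0 0 0 0 0 0 0;0 0 0 0 0 0 0;0 0 0 0 0 0 0")

```text
t: 40.4
eef_pos: [0.3707, 0.2714, 0.2468]
tool_rot: [-0.029, 0.965, 0.149, 0.213]
contact_force: [0.7, -0.0, -2.0]
gripper_width: 0.289
```

Run:
```python
from h import *
o=bot.get_obs(); print(o["q"],o["gripper_width"])
loopoff(); off=(.042,.001,-.0066)
to(2,26,.05,off); pegrel(2,off)
w=cam("wrist"); cv2.imwrite("pics/w16.png",w["bgr"])
rx=np.array([np.cos(ya),np.sin(ya),0]); P=[np.r_[B[2],.225]+q*(-rx*np.cos(np.pi/6)+[0,0,.5]) for q in (0.01,.03,.058)]
# check peg's columns: bright pixels near the predicted rows
g=cv2.cvtColor(w["bgr"],cv2.COLOR_BGR2GRAY)
for u,v in proj(w,P):
    r=g[int(v),int(u)-40:int(u)+40]; b=np.where(r>100)[0]; print(u,v,"bright",(b+int(u)-40).tolist()[:1],(b+int(u)-40).tolist()[-1:],"mean",b.mean()+int(u)-40 if len(b) else None)
```

```text
[ 0.5504 -0.1075 -1.3567  2.2468  0.2136  0.5515 -2.2514] 0.2894958580798578
loop off 275.40002 174.6 41.28 [ 0.0424  0.0012 -0.0066]
loop off 275.40002 237.00002 34.68 [ 0.0185  0.0012 -0.0066]
peg 2 s 0.05 now [0.3706 0.2717 0.2469] target [0.3991 0.2839 0.2257] shift [ 1.9071 -0.3304  3.2245] turn [ 0.5644  1.1295 -0.1921]
s 86.63189699008537 side -3.001334906645032 perp-up 2.606295940559565 pitch 24.875474425305196
268.3677555588118 72.26558020266495 bright [254] [282] mean 267.7142857142857
268.1867956333455 94.35972158654538 bright [260] [274] mean 267.0
267.89375150944755 131.83846728416924 bright [265] [268] mean 266.5
```

Request:
move_arm(commands="0 0 -0.35 0.5 0.5 1 0;0 0.5 0 0.9 0 0 0;0 0.7 0 0.9 0 0 0;0 0.7 0 0.9 0 0 0;0 0 0 0 0 0 0;0 0 0 0 0 0 0;0 0 0 0 0 0 0")

```text
t: 41.08
eef_pos: [0.3973, 0.2846, 0.2257]
tool_rot: [-0.035, 0.963, 0.151, 0.22]
contact_force: [-0.6, -0.2, -0.5]
gripper_width: 0.287
```

Run:
```python
from h import *
o=bot.get_obs(); print(o["q"],o["contact_force"])
off=(.042,.001,-.0066)
to(2,26,.02,off); pegrel(2,off)
```

```text
[ 0.4098  0.132  -1.3497  2.2369  0.703   0.6058 -2.7069] [-0.5889 -0.2424 -0.4991]
peg 2 s 0.02 now [0.3973 0.2846 0.2257] target [0.4238 0.2919 0.2107] shift [1.8246 0.1161 2.5473] turn [-0.0184  0.2028 -0.0852]
s 51.18802300966322 side 1.114952746345265 perp-up -0.8348395717643181 pitch 25.797214660052777
```

Request:
move_arm(commands="0 0.4 0.1 0.5 0 0 0;0 0.4 0 0.5 0 0 0;0 0.35 0 0.5 0 0 0;0 0 0 0 0 0 0;0 0 0 0 0 0 0")

```text
t: 41.5
eef_pos: [0.4139, 0.2883, 0.2172]
tool_rot: [-0.035, 0.963, 0.151, 0.221]
contact_force: [1.1, -0.6, -1.1]
gripper_width: 0.285
```

Run:
```python
from h import *
o=bot.get_obs(); print(o["q"],o["contact_force"])
off=(.042,.001,-.0066); pegrel(2,off)
```

```text
[ 0.3301  0.1967 -1.2845  2.2206  0.8025  0.6291 -2.7819] [ 1.0659 -0.6051 -1.0853]
s 32.30427284935872 side -0.4312616369023346 perp-up 0.28248861964850636 pitch 25.810979748576734
```

Request:
move_arm(commands="0.5 0 0 0 0 0 0;0.5 0 0 0 0 0 0;0.5 0 0 0 0 0 0;0.5 0 0 0 0 0 0;0.5 0 0 0 0 0 0;0.5 0 0 -2 0 0 0;0.5 0 0 -3 0 0 0;0.5 0 0 -3 0 0 0;0.5 -1 0 -2 0 0 0;0.5 0 0 0 0 -6.5 0;0.5 0 0 0 0 -6.5 0;0.5 0 0 0 0 -6.5 0")

```text
t: 42.5
eef_pos: [0.3807, 0.2698, 0.2734]
tool_rot: [0.002, 0.987, 0.151, 0.053]
contact_force: [0.9, -0.9, 1.6]
gripper_width: 0.5
```

Run:
```python
from h import *
o=bot.get_obs(); print(o["q"],o["contact_force"],o["eef_pos"]); 
rx=np.array([np.cos(ya),np.sin(ya),0])
s=cam("scene"); cv2.imwrite("pics/s17.png",s["bgr"])
for n in (4,3,2):
    L=np.r_[B[n],.225]-rx*.015+[0,0,-.01]
    pts=proj(s,[L-[0,0,.04],L-[0,0,.05],L-[0,0,.06]]); print(n,pts[1],[s["bgr"][int(v)-1:int(v)+2,int(u)-1:int(u)+2].mean((0,1)).astype(int) for u,v in pts])
togrip([.478,-.257],167.5,.31)
```

```text
[ 0.4068  0.228  -1.3228  1.9853  0.3434  1.0478 -2.3347] [ 0.8793 -0.9118  1.6365] [0.3807 0.2698 0.2734]
4 [250.4817 265.5664] [array([21, 20, 18]), array([21, 20, 19]), array([22, 20, 19])]
3 [237.9861 289.9286] [array([10,  9,  9]), array([10,  9,  9]), array([12, 16, 19])]
2 [223.943  316.4845] [array([50, 30, 15]), array([55, 32, 14]), array([51, 34, 21])]
now [0.3834 0.2703 0.2699] shift in cur [-6.1212 53.1993 -4.287 ] in goal axes [-20.6485 -49.4325  -4.0102] turn [   6.5072   -1.3265 -150.2679]
```

Request:
move_arm(commands="0.5 -1 0 -2.5 0 -3 0;0.5 -1 0 -2.5 0 -3 0;0.5 0 4 0 0 0 0;0.5 0 4 0 0 0 0;0.5 0 4 0 0 0 0;0.5 0 4 0 0 0 0;0.5 0 4 0 0 0 0;0.5 0 4 0 0 0 0;0.5 0 4 0 0 0 0;0.5 0 4 0 0 0 0;0.5 0 4 0 0 0 0;0.5 0 4 0 0 0 0")

```text
t: 43.55
eef_pos: [0.477, -0.119, 0.3217]
tool_rot: [0.005, 0.988, 0.152, -0.002]
contact_force: [0.0, 0.1, 0.3]
gripper_width: 0.5
```

Request:
move_arm(commands="0.5 0 4 0 0 0 -7;0.5 0 4 0 0 0 -7;0.5 0 0 0 0 0 -7;0.5 0 0 0 0 0 -7;0.5 0 0 0 0 0 -7;0.5 0 0 0 0 0 -7;0.5 0 0 0 0 0 -7;0.5 0 0 0 0 0 -7;0.5 0 0 0 0 0 -7;0.5 0 0 0 0 0 -7;0.5 0 0 0 0 0 -7;0.5 0 0 0 0 0 -7")

```text
t: 44.55
eef_pos: [0.5054, -0.1915, 0.3222]
tool_rot: [0.002, 0.63, 0.776, -0.005]
contact_force: [-0.9, 0.1, 0.1]
gripper_width: 0.497
```

Request:
move_arm(commands="0.5 0 0 0 0 0 -7;0.5 0 0 0 0 0 -7;0.5 0 0 0 0 0 -7;0.5 0 0 0 0 0 -7;0.5 0 0 0 0 0 -7;0.5 0 0 0 0 0 -7;0.5 0 0 0 0 0 -7;0.5 0 0 0 0 0 -7;0.5 0 0 0 0 0 -7;0.5 0 0 0 0 0 0;0.5 0 0 0 0 0 0;0.5 0 0 0 0 0 0")

```text
t: 45.55
eef_pos: [0.5054, -0.1915, 0.3225]
tool_rot: [-0.001, 0.137, 0.991, -0.005]
contact_force: [-0.7, -0.5, -0.2]
gripper_width: 0.499
```

Run:
```python
from h import *
print(bot.get_obs()["q"]); togrip([.5205,-.2225],163,.1765)
w=cam("wrist"); s=cam("scene")
print(proj(w,[[.4822,-.2078,.103],[.5262,-.2229,.111]]))
cv2.imwrite("pics/c18.png",np.hstack([cv2.resize(s["bgr"][200:400,160:360],(400,400),interpolation=2),cv2.resize(w["bgr"][60:340,140:420],(400,400),interpolation=2)]))
```

```text
[ 1.2594  0.5086 -1.3898  1.7038  0.5206  1.3724  1.0763]
now [ 0.5054 -0.1915  0.3225] shift in cur [-2.3076 -2.414  14.6252] in goal axes [-2.3549 -2.5221 14.5994] turn [-0.6271 -0.0293  1.272 ]
[[256.6677 160.6626]
 [254.0882 209.5373]]
```

View pics/c18.png

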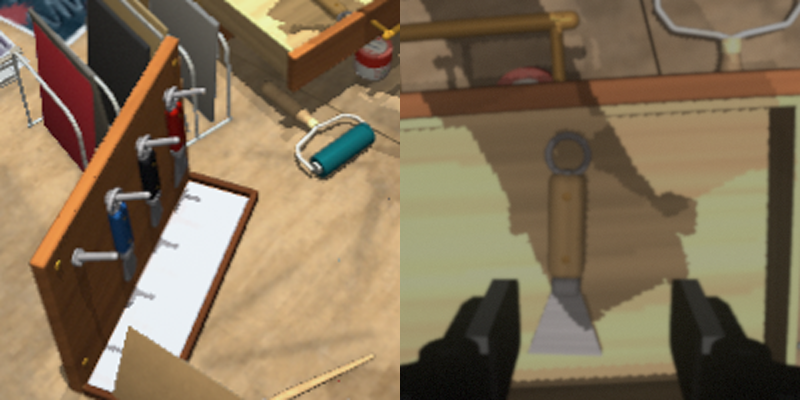

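Run:
```python
from h import *
w=cam("wrist"); f=lambda u,v:(140+(u-400)*.7,60+v*.7)
L=onz(w,[f(568,152.5)],.103)[0]; G=onz(w,[f(567,177),f(566,227),f(565,277)],.111); Bd=onz(w,[f(566,352)],.101)[0]
d=L-Bd; a=np.degrees(np.arctan2(d[1],d[0])); print(L,G,Bd,a)
e=np.array([np.cos(np.radians(a)),np.sin(np.radians(a))]); print("centre from loop",L[:2]-.05*e)
t=L[:2]-.046*e; togrip(t,a,.165); print(t,a)
```

```text
[ 0.4882 -0.2087  0.103 ] [[ 0.5028 -0.2132  0.111 ]
 [ 0.5359 -0.2236  0.111 ]
 [ 0.5708 -0.2347  0.111 ]] [ 0.6327 -0.253   0.101 ] 162.96454187964935
centre from loop [ 0.536  -0.2233]
now [ 0.5054 -0.1915  0.3226] shift in cur [-3.4106 -2.0571 15.7837] in goal axes [-3.456  -2.1486 15.7616] turn [-0.6389 -0.0229  1.4076]
[ 0.5321 -0.2222] 162.96454187964935
```

Request:
move_arm(commands="0.45 -1.7 -1.1 0 -0.6 0 1.4;0.45 -1.75 -1.05 0 0 0 0;0.45 0 0 4 0 0 0;0.45 0 0 4 0 0 0;0.45 0 0 4 0 0 0;0.45 0 0 3.75 0 0 0;0.45 0 0 0 0 0 0;0.45 0 0 0 0 0 0;0.45 0 0 0 0 0 0;0.45 0 0 0 0 0 0")

```text
t: 46.53
eef_pos: [0.5343, -0.2218, 0.1683]
tool_rot: [0.002, 0.147, 0.989, -0.001]
contact_force: [0.7, -0.4, 0.0]
gripper_width: 0.448
```

Run:
```python
from h import *
togrip([.5321,-.2222],163)
w=cam("wrist"); cv2.imwrite("pics/w19.png",w["bgr"]); e=np.array([np.cos(np.radians(163)),np.sin(np.radians(163))])
print(proj(w,[[.4882,-.2087,.103],[.536,-.2233,.111]]))
g=cv2.GaussianBlur(cv2.cvtColor(w["bgr"],cv2.COLOR_BGR2GRAY),(3,3),0)
for u,v,r in cv2.HoughCircles(g,cv2.HOUGH_GRADIENT,1.2,40,param1=100,param2=16,minRadius=20,maxRadius=34)[0]:
    if v<250 and 180<u<370: print("circ",u,v,r,onz(w,[(u,v)],.103))
H=cv2.cvtColor(w["bgr"],cv2.COLOR_BGR2HSV).astype(int)
for v in (205,225,245): print(v,[tuple(H[v,c].tolist()) for c in range(230,330,6)])
```

```text
now [ 0.5343 -0.2218  0.1683] shift in cur [ 0.2265 -0.0949  7.1746] in goal axes [ 0.1985 -0.0989  7.1754] turn [-0.0307  0.2229  0.049 ]
[[276.2709 141.5683]
 [276.2116 233.6044]]
circ 277.80002 143.40001 27.560001 [[ 0.4894 -0.2082  0.103 ]]
205 [(17, 109, 77), (16, 103, 79), (17, 106, 77), (17, 105, 80), (16, 121, 63), (18, 131, 74), (17, 114, 83), (17, 123, 87), (17, 117, 83), (17, 118, 84), (16, 116, 81), (16, 123, 62), (16, 105, 80), (17, 103, 84), (16, 100, 82), (17, 98, 91), (17, 101, 162)]
225 [(16, 106, 87), (17, 104, 96), (17, 103, 89), (16, 105, 85), (18, 128, 60), (18, 123, 77), (16, 118, 84), (18, 123, 85), (17, 124, 80), (17, 120, 85), (18, 118, 78), (18, 121, 61), (17, 102, 85), (17, 103, 87), (17, 101, 86), (17, 107, 86), (17, 103, 87)]
245 [(17, 105, 119), (16, 103, 119), (17, 106, 118), (17, 102, 118), (17, 122, 69), (17, 127, 76), (16, 123, 81), (16, 119, 86), (17, 126, 79), (17, 117, 83), (16, 124, 76), (17, 117, 61), (17, 101, 88), (16, 103, 87), (15, 101, 88), (17, 104, 88), (17, 102, 90)]
```

Request:
move_arm(commands="0.45 0.2 -0.05 1.5 0 0.2 0;0.45 0 0 2.5 0 0 0;0.45 0 0 2.2 0 0 0;0.45 0 0 0.95 0 0 0;0.45 0 0 0 0 0 0;0.45 0 0 0 0 0 0;0 0 0 0 0 0 0;0 0 0 0 0 0 0;0 0 0 0 0 0 0;0 0 0 0 0 0 0;0 0 0 0 0 0 0;0 0 0 0 0 0 0")

```text
t: 47.58
eef_pos: [0.5313, -0.2215, 0.0952]
tool_rot: [-0.001, 0.147, 0.989, -0.0]
contact_force: [0.3, 0.3, 5.8]
gripper_width: 0.288
```

Request:
move_arm(commands="0 0 0 -2 0 0 0;0 0 0 -4 0 0 0;0 0 0 -4 0 0 0;0 0 0 -4 0 0 0;0 0 0 -4 0 0 0;0 0 0 -3 0 0 0;0 0 0 0 0 0 7;0 0 0 0 0 0 7;0 0 0 0 0 0 7;0 0 0 0 0 0 7;0 0 0 0 0 0 7;0 0 0 0 0 0 7")

```text
t: 48.58
eef_pos: [0.5306, -0.2217, 0.3039]
tool_rot: [-0.002, 0.494, 0.869, -0.001]
contact_force: [0.3, -0.1, -1.3]
gripper_width: 0.288
```

Request:
move_arm(commands="0 0 0 0 0 0 7;0 0 0 0 0 0 7;0 0 0 0 0 0 7;0 0 0 0 0 0 7;0 0 0 0 0 0 7;0 0 0 0 0 0 7;0 0 0 0 0 0 7;0 0 0 0 0 0 7;0 0 0 0 0 0 7;0 0 0 0 0 0 7;0 0 0 0 0 0 7;0 0 0 0 0 0 7")

```text
t: 49.58
eef_pos: [0.5306, -0.2215, 0.3038]
tool_rot: [-0.001, 0.949, 0.315, -0.002]
contact_force: [0.1, -0.1, -1.3]
gripper_width: 0.288
```

Request:
move_arm(commands="0 0 0 0 0 0 7;0 0 0 0 0 0 7;0 0 0 0 0 0 5;0 0 0 0 0 0 0;0 0 0 0 0 0 0")

```text
t: 50.0
eef_pos: [0.5308, -0.2215, 0.3039]
tool_rot: [-0.0, 0.987, 0.159, -0.002]
contact_force: [0.5, -0.7, -1.4]
gripper_width: 0.289
```

Run:
```python
from h import *
o=bot.get_obs(); print(o["q"],o["gripper_width"])
loopoff(); off=(.045,.001,-.0066)
to(1,0,.12,off);to(1,20,.08,off)
```

```text
[ 0.8818  0.3446 -0.7583  1.6687  0.2494  1.2321 -1.1839] 0.28948083359618143
loop off 275.40002 179.40001 43.920002 [ 0.0407  0.0008 -0.0066]
peg 1 s 0.12 now [ 0.5308 -0.2216  0.3038] target [0.3067 0.3383 0.2784] shift [ -3.7355 -60.1878   2.6513] turn [-0.0891  0.2166  0.3584]
peg 1 s 0.08 now [ 0.5308 -0.2216  0.3038] target [0.3444 0.3505 0.2434] shift [  0.2388 -60.1575   6.1356] turn [-0.1508 20.2165  0.3392]
```

Request:
move_arm(commands="0 0 -3.5 0 0 0 0;0 0 -4 0 0 0 0;0 0 -4 0 0 0 0;0 0 -4 0 0 0 0;0 0 -4 0 0 0 0;0 0 -4 0 0 0 0;0 0 -4 0 0 0 0;0 0 -4 0 0 0 0;0 0 -4 0 0 0 0;0 0 -4 0 0 0 0;0 -0.5 -4 0 0 0 0;0 -0.5 -4 0 0 0 0")

```text
t: 51.05
eef_pos: [0.373, 0.2282, 0.3049]
tool_rot: [-0.0, 0.987, 0.158, -0.001]
contact_force: [0.8, 1.0, -0.9]
gripper_width: 0.286
```

Request:
move_arm(commands="0 -0.5 -4 0 0 0 0;0 -0.4 -4 0 0 0 0;0 0 -3.5 0 0 0 0;0 0 0 0 0 0 -7;0 0 0 0 0 0 -7;0 0 0 0 0 0 0;0 0 0 0 0 0 0;0 0 0 0 0 0 0")

```text
t: 51.72
eef_pos: [0.3302, 0.3326, 0.3047]
tool_rot: [-0.001, 0.962, 0.274, -0.002]
contact_force: [-0.5, -0.5, -0.4]
gripper_width: 0.29
```

```bash
cat >> h.py <<'E'
def to2(n,pitch,s,off,dyaw):
    Rt,p=tool(); y=ya+np.radians(dyaw); rx=np.array([np.cos(y),np.sin(y),0]); r0=np.array([np.cos(ya),np.sin(ya),0]); up=np.array([0,0,1.]); t=np.radians(pitch)
    z=-up*np.cos(t)+rx*np.sin(t); x=rx*np.cos(t)+up*np.sin(t); Rh=np.c_[x,np.cross(z,x),z]
    q=np.r_[B[n],.225]+s*(-r0*np.cos(np.pi/6)+up*.5)-Rh@np.array(off)
    a=r0*np.cos(np.pi/6)-up*.5
    print("s",s,"now",p,"target",q,"shift",Rt.T@(q-p)*100,"turn",R.from_matrix(Rt.T@Rh).as_rotvec(degrees=True),"inward axis in tool",Rt.T@a)
E
python3 - <<'E'
from h import *
o=bot.get_obs(); print(o["q"],o["gripper_width"])
loopoff(); off=(.041,.001,-.0066)
to2(1,0,.1,off,14);to2(1,25,.08,off,14);pegrel(1,off)
E
```

```text
[ 0.1593  0.2361 -1.2158  1.8772  0.2345  1.1925 -2.1505] 0.28969955054867985
loop off 276.6 179.40001 42.72 [ 0.0405  0.0012 -0.0066]
s 0.1 now [0.3304 0.3325 0.3048] target [0.331  0.3357 0.2684] shift [ 0.2282 -0.2277  3.6391] turn [-0.1153  0.1765 -0.0392] inward axis in tool [0.842  0.2099 0.497 ]
s 0.08 now [0.3304 0.3325 0.3048] target [0.3531 0.3445 0.2417] shift [2.5804 0.195  6.3019] turn [-0.1049 25.1765 -0.0637] inward axis in tool [0.842  0.2099 0.497 ]
s 119.44038606853674 side -2.8399869513883873 perp-up 30.651260049070732 pitch 0.21081662645808924
```

Request:
move_arm(commands="0 0 0 0 0 6.3 0;0 0 0 0 0 6.3 0;0 0 0 0 0 6.3 0;0 0 0 0 0 6.3 0;0 0 0 2 0 0 0;0 0 0 0 0 0 0;0 0 0 0 0 0 0")

```text
t: 52.35
eef_pos: [0.3365, 0.3371, 0.2865]
tool_rot: [-0.06, 0.939, 0.269, 0.205]
contact_force: [0.0, 0.2, -0.9]
gripper_width: 0.285
```

Run:
```python
from h import *
o=bot.get_obs(); print(o["q"],o["gripper_width"])
off=(.041,.001,-.0066)
to2(1,25,.08,off,14);pegrel(1,off)
```

```text
[ 0.4155 -0.1824 -1.2638  2.1722 -0.0756  0.6146 -1.8394] 0.28500629691146473
s 0.08 now [0.3365 0.3371 0.2865] target [0.3531 0.3445 0.2417] shift [-0.2273  0.2582  4.8192] turn [-0.1413  0.4028  0.0672] inward axis in tool [0.5557 0.2121 0.8039]
s 117.77095395447488 side -1.889755363286975 perp-up 29.60640466214992 pitch 24.597490036005688
```

Request:
move_arm(commands="0 -0.2 0.25 2 0 0 0;0 0 0 2 0 0.4 0;0 0 0 0.8 0 0 0;0 0 0 0 0 0 0;0 0 0 0 0 0 0;0 0 0 0 0 0 0")

```text
t: 52.85
eef_pos: [0.3496, 0.3419, 0.2504]
tool_rot: [-0.06, 0.939, 0.269, 0.204]
contact_force: [0.4, -0.9, -1.3]
gripper_width: 0.288
```

Run:
```python
from h import *
o=bot.get_obs(); print(o["q"],o["gripper_width"])
off=(.041,.001,-.0066); loopoff()
to2(1,25,.05,off,14);pegrel(1,off)
w=cam("wrist"); cv2.imwrite("pics/w20.png",w["bgr"])
rx=np.array([np.cos(ya),np.sin(ya),0]); P=[np.r_[B[1],.225]+q*(-rx*np.cos(np.pi/6)+[0,0,.5]) for q in (0.015,.03,.05,.058)]
g=cv2.cvtColor(w["bgr"],cv2.COLOR_BGR2GRAY)
for u,v in proj(w,P):
    r=g[int(v),int(u)-40:int(u)+40]; b=np.where(r>100)[0]; print(u,v,"bright",b.min()+int(u)-40 if len(b) else None,b.max()+int(u)-40 if len(b) else None)
```

```text
[ 0.4127  0.0365 -1.3957  2.1978  0.3788  0.5727 -2.2707] 0.28840408362331743
loop off 277.80002 179.40001 42.48 [ 0.0403  0.0016 -0.0066]
s 0.05 now [0.3497 0.3418 0.2506] target [0.3778 0.3525 0.2267] shift [1.6869 0.5833 3.3999] turn [-0.1491  0.4341  0.0362] inward axis in tool [0.5562 0.212  0.8035]
s 87.66053643748458 side -1.518141794615203 perp-up 5.574579485638329 pitch 24.566259252500775
302.3206657992517 85.14373113326485 bright 294 308
297.1004301203066 101.60444227940478 bright 289 303
289.14500946027846 126.72435727999887 bright 280 295
285.5919265480166 137.95662123636413 bright 273 280
```

Request:
move_arm(commands="0 0.3 0.05 1.4 0 0.4 0;0 0 0 0 0 0 0;0 0.45 0.17 0.65 0 0 0;0 0.45 0.17 0.65 0 0 0;0 0.45 0.17 0.65 0 0 0;0 0 0 0 0 0 0;0 0 0 0 0 0 0;0 0 0 0 0 0 0")

```text
t: 53.62
eef_pos: [0.3767, 0.3518, 0.2272]
tool_rot: [-0.06, 0.938, 0.269, 0.208]
contact_force: [0.1, -0.5, -1.1]
gripper_width: 0.289
```

Run:
```python
from h import *
o=bot.get_obs(); print(o["q"],o["contact_force"])
off=(.041,.0015,-.0066)
to2(1,25,.025,off,14);pegrel(1,off)
```

```text
[ 0.2223  0.1915 -1.2737  2.1876  0.6905  0.6004 -2.5424] [ 0.0884 -0.4935 -1.1448]
s 0.025 now [0.3767 0.3518 0.2272] target [0.3981 0.3596 0.2142] shift [1.4676 0.4725 2.121 ] turn [-0.0321 -0.0032  0.1181] inward axis in tool [0.5498 0.2111 0.8082]
s 51.22477685526587 side -0.7660284115297685 perp-up -0.10699979542658952 pitch 25.003191208576354
```

Request:
move_arm(commands="0 0.5 0.16 0.7 0 0 0;0 0.5 0.16 0.7 0 0 0;0 0.47 0.15 0.7 0 0 0;0 0 0 0 0 0 0;0 0 0 0 0 0 0;0 0 0 0 0 0 0")

```text
t: 54.12
eef_pos: [0.3981, 0.3594, 0.2143]
tool_rot: [-0.06, 0.938, 0.269, 0.208]
contact_force: [0.6, -0.0, -0.9]
gripper_width: 0.29
```

Run:
```python
from h import *
o=bot.get_obs(); print(o["q"],o["contact_force"])
off=(.041,.0015,-.0066);pegrel(1,off)
```

```text
[ 0.1408  0.2615 -1.1984  2.1651  0.7947  0.6126 -2.6122] [ 0.6265 -0.0338 -0.8633]
s 25.14875528534457 side -0.033278450981858616 perp-up 0.0027982058159547072 pitch 25.00666635649599
```

Release and back away.

Request:
move_arm(commands="0.45 0 0 0 0 0 0;0.45 0 0 0 0 0 0;0.45 0 0 0 0 0 0;0.45 0 0 0 0 0 0;0.45 0 0 0 0 0 0;0.45 0 0 -2 0 0 0;0.45 0 0 -3 0 0 0;0.45 0 0 -3 0 0 0;0.45 -1 0 -3 0 0 0;0.45 0 0 0 0 -6 0;0.45 0 0 0 0 -6 0;0.45 0 0 0 0 -6 0")

```text
t: 55.12
eef_pos: [0.3681, 0.3324, 0.2843]
tool_rot: [-0.006, 0.961, 0.272, 0.056]
contact_force: [0.2, 0.1, 0.4]
gripper_width: 0.449
```

Request:
move_arm(commands="0.45 -1 0 -2 0 -6 0;0.45 -1 0 -2 0 0 0;0.45 0 0 0 0 0 0;0.45 0 0 0 0 0 0")

```text
t: 55.45
eef_pos: [0.348, 0.3227, 0.3199]
tool_rot: [0.003, 0.962, 0.273, 0.003]
contact_force: [-0.3, -0.2, 0.2]
gripper_width: 0.45
```

Run:
```python
from h import *
o=bot.get_obs(); print(o["q"],o["contact_force"]); 
rx=np.array([np.cos(ya),np.sin(ya),0])
s=cam("scene"); cv2.imwrite("pics/s21.png",s["bgr"])
for n in (4,3,2,1):
    L=np.r_[B[n],.225]-rx*.015+[0,0,-.01]
    pts=proj(s,[L-[0,0,.04],L-[0,0,.05],L-[0,0,.06]]); print(n,pts[1],[s["bgr"][int(v)-1:int(v)+2,int(u)-1:int(u)+2].mean((0,1)).astype(int) for u,v in pts])
# drawer-handle pose when out: bar at (.3891,-.2414)+~; go above it, jaws along chest x (tool y), like at the start
Rt,p=tool(); a=np.radians(-12.3); y=np.array([np.cos(a),np.sin(a),0]); z=np.array([0,0,-1.]); Rg=np.c_[np.cross(y,z),y,z]
d=np.array([.3895,-.2415,.27])-p
print(p,"cur",Rt.T@d*100,"goal",Rg.T@d*100,R.from_matrix(Rt.T@Rg).as_rotvec(degrees=True))
```

```text
[ 0.2615  0.275  -1.3215  1.8445  0.2906  1.2415 -2.1643] [-0.261  -0.2342  0.1675]
4 [250.4817 265.5664] [array([28, 25, 24]), array([22, 21, 19]), array([24, 23, 21])]
3 [237.9861 289.9286] [array([17, 16, 14]), array([16, 14, 13]), array([20, 18, 17])]
2 [223.943  316.4845] [array([52, 30, 12]), array([56, 34, 15]), array([52, 34, 19])]
1 [208.7269 345.9   ] [array([44, 76, 94]), array([ 47,  81, 102]), array([ 47,  80, 102])]
[0.3479 0.322  0.3191] cur [-26.0847  50.0816   5.2711] goal [-54.166   16.0721   4.9082] [  0.5135   0.0667 -45.9916]
```

Request:
move_arm(commands="0.3 0 0 0 0 0 -6.6;0.3 0 0 0 0 0 -6.6;0.3 0 0 0 0 0 -6.6;0.3 0 0 0 0 0 -6.6;0.3 0 0 0 0 0 -6.6;0.3 0 0 0 0 0 -6.5;0.3 0 0 0 0 0 -6.5;0.3 -3.6 1.8 0 0 0 0;0.3 -3.6 1.8 0 0 0 0;0.3 -3.6 1.8 0 0 0 0;0.3 -3.6 1.8 0 0 0 0;0.3 -3.6 1.8 0 0 0 0")

```text
t: 56.5
eef_pos: [0.3969, 0.1246, 0.3198]
tool_rot: [0.005, 0.779, 0.627, -0.0]
contact_force: [0.8, 0.9, 0.2]
gripper_width: 0.299
```

Request:
move_arm(commands="0.3 -3.6 1.8 0 0 0 0;0.3 -3.6 1.8 0 0 0 0;0.3 -3.6 1.8 0 0 0 0;0.3 -3.6 0.3 0.5 0 0 0;0.3 -3.6 0.3 0.5 0 0 0;0.3 -3.6 0.3 0.5 0 0 0;0.3 -3.6 0.3 0.5 0 0 0;0.3 -3.6 0.3 0.5 0 0 0;0.3 -3.6 0.2 0.5 0 0 0;0.3 -3.6 0 0.5 0 0 0;0.3 0 0 0 0 0 0;0.3 0 0 0 0 0 0")

```text
t: 57.5
eef_pos: [0.3885, -0.2418, 0.2863]
tool_rot: [0.003, 0.78, 0.625, -0.0]
contact_force: [0.9, 0.8, 0.2]
gripper_width: 0.297
```

```bash
cat > dr.py <<'E'
from h import *
def goal(P):
    Rt,p=tool(); a=np.radians(-12.3); y=np.array([np.cos(a),np.sin(a),0]); z=np.array([0,0,-1.]); Rg=np.c_[np.cross(y,z),y,z]
    d=np.array(P)-p; print(p,"goal",Rg.T@d*100,R.from_matrix(Rt.T@Rg).as_rotvec(degrees=True))
E
python3 - <<'E'
from dr import *
print(bot.get_obs()["q"]); goal([.3895,-.2415,.118])
w=cam("wrist"); cv2.imwrite("pics/w22.png",w["bgr"])
H=cv2.cvtColor(w["bgr"],cv2.COLOR_BGR2HSV).astype(int); m=((H[...,0]>15)&(H[...,0]<30)&(H[...,1]>150)&(H[...,2]>70)).astype(np.uint8)
for k in cv2.findContours(m,0,2)[0]:
    if cv2.contourArea(k)>150: print(cv2.contourArea(k),cv2.boundingRect(k))
print("pred bar",proj(w,[[.3895+.06*.213,-.2415+.06*.977,.132],[.3895-.06*.213,-.2415-.06*.977,.132]]))
E
```

```text
[ 1.3756  0.1678 -1.0367  1.9348  0.1635  1.1213  0.0548]
[ 0.3885 -0.2418  0.2863] goal [ 0.0532  0.0865 16.8348] [ 0.2475  0.2006 -0.2754]
474.0 (283, 134, 11, 86)
pred bar [[275.4544 114.6411]
 [276.2029 260.6867]]
```

Run:
```python
from dr import *
w=cam("wrist"); P=onz(w,[(288.5,177)],.132)[0]; Rt,p=tool(); print(P,Rt.T@(P-p)*100)
H=cv2.cvtColor(w["bgr"],cv2.COLOR_BGR2HSV).astype(int)
for v in (130,177,210,250): print(v,[tuple(H[v,c].tolist()) for c in range(262,312,4)])
```

```text
[ 0.4028 -0.2308  0.132 ] [ 1.159   0.9751 15.5302]
130 [(16, 88, 67), (17, 90, 65), (15, 86, 71), (16, 85, 69), (15, 87, 70), (17, 148, 114), (18, 150, 153), (17, 152, 153), (17, 155, 99), (18, 151, 86), (16, 152, 72), (17, 154, 106), (18, 148, 105)]
177 [(15, 88, 93), (15, 90, 94), (15, 84, 94), (16, 86, 86), (16, 92, 72), (16, 141, 65), (17, 153, 80), (16, 145, 81), (15, 115, 73), (15, 91, 87), (15, 91, 87), (15, 88, 87), (14, 90, 68)]
210 [(16, 89, 155), (16, 90, 159), (16, 87, 156), (16, 85, 159), (16, 85, 156), (17, 133, 88), (17, 151, 110), (17, 149, 106), (16, 111, 85), (15, 84, 91), (15, 85, 93), (16, 91, 90), (17, 91, 70)]
250 [(16, 87, 155), (16, 84, 160), (16, 86, 163), (16, 87, 164), (16, 87, 158), (17, 144, 138), (19, 146, 175), (17, 146, 169), (21, 143, 168), (20, 143, 173), (21, 139, 172), (22, 139, 163), (20, 143, 171)]
```

Request:
move_arm(commands="0.3 0 0.9 2 0.2 0.2 -0.3;0.3 0 0 3.5 0 0 0;0.3 0 0 4 0 0 0;0.3 0 0 4 0 0 0;0.3 0 0 3.3 0 0 0;0.3 0 0 0 0 0 0;0.3 0 0 0 0 0 0;0 0 0 0 0 0 0;0 0 0 0 0 0 0;0 0 0 0 0 0 0;0 0 0 0 0 0 0;0 0 0 0 0 0 0", force=40)

```text
t: 58.6
eef_pos: [0.4006, -0.2417, 0.121]
tool_rot: [0.002, 0.777, 0.63, 0.001]
contact_force: [0.3, 6.0, 6.1]
gripper_width: 0.107
```

Run:
```python
from dr import *
print(bot.get_obs()["q"],bot.get_obs()["gripper_width"]);goal([.5943,-.2861,.118])
```

```text
[ 1.1649  0.431  -0.9057  2.0971  0.4672  0.8195 -0.2326] 0.10709377941560448
[ 0.4006 -0.2417  0.121 ] goal [-0.213  19.8755  0.3005] [0.2755 0.0531 0.3292]
```

Request:
move_arm(commands="0 0 1 0 0 0 0;0 0 1.7 0 0 0 0;0 0 1.8 0 0 0 0;0 0 1.8 0 0 0 0;0 0 1.8 0 0 0 0;0 -0.1 1.8 0 0 0 0;0 -0.1 1.8 0 0 0 0;0 0 1.8 0 0 0 0;0 0 1.8 0 0 0 0;0 0 1.8 0 0 0 0;0 0 1.5 0 0 0 0;0 0 0.7 0 0 0 0")

```text
t: 59.6
eef_pos: [0.5903, -0.2827, 0.1212]
tool_rot: [0.001, 0.777, 0.63, 0.002]
contact_force: [-0.0, 5.2, 2.8]
gripper_width: 0.106
```

Request:
move_arm(commands="0 0 0.3 0 0 0 0;0 0 0.3 0 0 0 0;0 0 0 0 0 0 0;0 0 0 0 0 0 0")

```text
t: 59.93
eef_pos: [0.5949, -0.2838, 0.1212]
tool_rot: [0.001, 0.777, 0.63, 0.002]
contact_force: [2.4, 5.2, -0.3]
gripper_width: 0.105
```

Run:
```python
from dr import *
print(bot.get_obs()["q"],bot.get_obs()["contact_force"]);goal([.5943,-.2861,.118])
```

```text
[ 0.8944  0.6971 -0.7993  1.6509  0.5634  1.0339 -0.2916] [ 2.3952  5.2094 -0.2719]
[ 0.5949 -0.2838  0.1212] goal [-0.2411 -0.011   0.3184] [ 0.2506 -0.079   0.3745]
```

Request:
move_arm(commands="0 0 0.3 0 0 0 0;0 0 0.3 0 0 0 0;0 0 0 0 0 0 0;0 0 0 0 0 0 0")

```text
t: 60.27
eef_pos: [0.595, -0.2837, 0.121]
tool_rot: [-0.003, 0.777, 0.63, -0.003]
contact_force: [-17.6, 10.0, 16.2]
gripper_width: 0.107
```

Request:
move_arm(commands="0.25 0 0 0 0 0 0;0.25 0 0 0 0 0 0;0.25 0 0 0 0 0 0;0.25 0 -0.4 0 0 0 0;0.25 0 0 0 0 0 0;0.25 0 0 -3 0 0 0;0.25 0 0 -4 0 0 0;0.25 0 0 -4 0 0 0;0.25 0 -3 -4 0 0 0;0.25 0 -4 -2 0 0 0;0.25 0 -4 0 0 0 0;0.25 0 0 0 0 0 0")

```text
t: 61.27
eef_pos: [0.489, -0.2636, 0.2818]
tool_rot: [0.001, 0.777, 0.629, -0.003]
contact_force: [0.4, -0.4, -0.7]
gripper_width: 0.248
```

Run:
```python
from dr import *
print(tool()[1],bot.get_obs()["contact_force"])
s=cam("scene"); w=cam("wrist")
cv2.imwrite("pics/c23.png",np.hstack([cv2.resize(s["bgr"][100:400,160:440],(560,600),interpolation=2),cv2.resize(w["bgr"],(240,180))[0:1].repeat(600,0)*0]))
cv2.imwrite("pics/c23.png",cv2.resize(s["bgr"][100:400,160:440],(560,600),interpolation=2))
cv2.imwrite("pics/c24.png",np.hstack([cv2.resize(s["bgr"][100:380,160:380],(440,560),interpolation=2),cv2.copyMakeBorder(cv2.resize(w["bgr"],(360,270)),0,290,0,0,0)]))
```

```text
[ 0.489  -0.2636  0.2818] [ 0.3742 -0.3952 -0.7038]
```

View pics/c24.png

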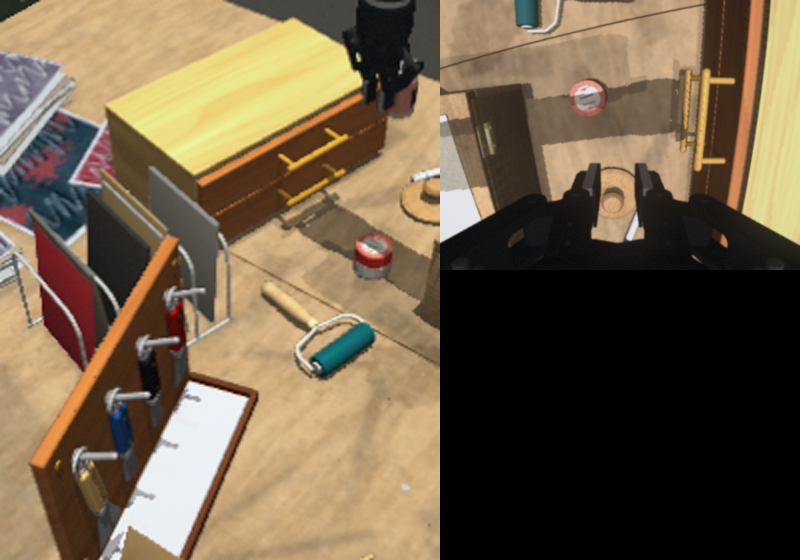

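Run:
```python
from h import *
w=cam("wrist"); H=cv2.cvtColor(w["bgr"],cv2.COLOR_BGR2HSV).astype(int); m=((H[...,0]>15)&(H[...,0]<30)&(H[...,1]>130)&(H[...,2]>110)).astype(np.uint8)
for v in (130,150,200,225):
    b=np.where(m[v,395:432])[0]+395
    if len(b): print(v,b.min(),b.max(),onz(w,[(b.mean(),v)],.132))
print(bot.hand_in())
```

```text
130 402 431 [[ 0.6117 -0.2395  0.132 ]]
150 401 414 [[ 0.6023 -0.2533  0.132 ]]
200 396 410 [[ 0.5937 -0.2925  0.132 ]]
225 396 408 [[ 0.5903 -0.3134  0.132 ]]
the job is handed in; nothing more can be done
None
```

I pulled the upper drawer out to its stop and hung all four tools. From the robot's left, the pegs hold the pale scraper, the blue knife, the black knife and the red scraper. I then pushed the drawer shut and handed the job in at about 61 s.

- **Tools and bystanders:** The last picture shows one tool on each peg and the drawer front flush. The roller and pot are still in place. The disc shows only partly in that view, but nothing touched it. The gripper was clear, with about 1 N or less on the wrist.
- **Drawer:** It met firm resistance of about 18 N at x = 0.595, 0.210 m from the open stop. A final camera check of the handle put its middle at about 0.595, in line with a shut drawer.
- **Drawer position while unloading:** The drawer did reach its stop. Releasing the handle then pushed it back about 1 cm, and it stayed there while I took the tools out. All four still came out freely.
- **First hanging:** The red scraper took some correction because the arm was near its joint limits. Contact forces stayed below about 11 N.

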